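Restock a slanted display rack behind its ratchet bookend

TASK

Restock the slanted rack: flip the bookend's red-tabbed ratchet pawl off the toothed bar so that it stays back, slide the bookend back to its stop, and lower the coral carton into the gap between the row of three and the bookend, leaning like its neighbours, letting go only when it stands on the rack floor. Finish with the bookend pushed up snug against the row and the pawl down on the toothed bar again, leaving the other goods where they stand.

Things in the scene. Friction and masses are not known exactly. Their poses are not given: they have to be found in the camera images.
- cradle: Wooden trough of the rack, 292 mm long, leaning 30 deg back towards the robot. Origin on its floor at mid-depth of the cartons, at the inner face of the fixed end plate (94 mm high). y: along the row to the bookend; z: leaning 'up' of the goods; x: to the customer and up. Floor z = 0, x -36 to 41 mm; back rail 42 mm high, 8 mm thick, its front face at x = -27.5 mm. Low end plate at y = 272.
- bookend (a joint): Slide of the teal bookend along cradle +y, m: 0 = at a row of three, 0.050 = back at its stop. Row-side face at cradle y = 91.5 mm + value. Upright 8 mm thick, 56 wide, 94 high; behind it a sled 130 mm long, 6 high (tail block 10). Stiff (2 N), stays where left. Pawl down: it clicks forward to the row but stops within 8 mm going back, on the toothed bar (pitch 8 mm) sunk in the floor's middle.
- knob (a point): Centre of the brass ball knob (22 mm across, on a 10 mm stalk) on the bookend's tail: 119 mm behind its row-side face, 46 mm above the trough floor (along cradle z). Push or pull the bookend by it.
- pawl (a joint): Angle of the pawl on its pin, rad. 0 (to 0.2) = down, engaged: steel arm (36 mm) points away from the row, 29 deg down to the teeth; red thumb tab (34 mm) points up, 15 deg away from the row. 1.57 = flipped towards the row, disengaged: tab points to the row, 15 deg above the floor; arm points up, leaning 29 deg away from the row. Turns freely, falls to the nearer end, balancing near 1.1.
- pin (a point): Middle of the pawl's pivot pin (parallel to cradle x, between two steel ears 24 mm apart overall, 23 mm high) on the bookend's sled: 52 mm behind the bookend's row-side face, 14 mm above the trough floor. Moves with the bookend.
- tab (a point): Middle of the red bar (9 mm thick, 25 mm long, along cradle x) at the end of the pawl's thumb tab, 34 mm from the pin; pawl down: 47 mm above the trough floor.
- serum_mid (a point): Centre of the coral carton (cream bands) that is to go in: 55 mm (its x) by 30 mm (its y) by 100 mm high (its z), 0.08 to 0.16 kg, standing on the counter to the left or right of the rack. A gold dot on each of the two faces 55 mm apart. In the rack its 30 mm side lies along the row.
- row1_mid (a point): Centre of the first carton of the row (sage green), next to the fixed end plate; same size and axes as the coral one; leaning in the cradle.
- row2_mid (a point): Centre of the second carton (cream with teal bands), same size.
- row3_mid (a point): Centre of the third carton (sage green), same size, next to the bookend; with the row snug its far face is at cradle y = 91 mm.
- pump: Bystander: ochre pump bottle, 54 mm across, 162 mm high; origin under its foot.
- jar: Bystander: dark blue cream jar, 64 mm across, 52 mm high; origin under its foot.
- dropper: Bystander: small amber dropper bottle, 34 mm across, 106 mm high; origin under its foot.
- dish: Bystander: white ceramic dish with a pink soap on it, 100 mm across, 27 mm high; origin under its foot.
- candle: Bystander: candle glass with a metal lid, 69 mm across, 62 mm high; origin under its foot.
- succulent: Bystander: succulent in a terracotta pot, 86 mm across, about 105 mm high; origin under its foot.
Not all that is in view belongs to the job. Leave any blue or purple look-alike of the part that bears row3_mid alone.

How it is judged (in metres and radians):
On the way, in this order (a step that is already met when the one before it is completed fails the run):
1. the pawl is flipped back, off the toothed bar (past 1.3 rad) (value of joint pawl above 1.3 rad), for 0.2 s.
2. the bookend is slid back to its stop (within 6 mm) (value of joint bookend above 0.044 m), for 0.2 s.
3. the coral carton stands on the rack floor between row and bookend, leaning like its neighbours (within 7 degrees), while the fingers still hold it (z of serum_mid in the frame of cradle between 0.045 and 0.054 m and y of serum_mid in the frame of cradle between 0.098 and 0.134 m and x of serum_mid in the frame of cradle between -0.006 and 0.01 m and angle between the z axis of serum_mid and the z axis of cradle, either way round below 0.12 rad and contact force between the fingers and serum above 0.5 N), for 0.1 s.
At the end, for the whole second after the job is handed in: The coral carton stands on the rack floor in the row, leaning with the cradle within 7 degrees, square within 8; bookend at rest and snug (slide 25 to 36 mm, so under 6 mm of slack); pawl down on the toothed bar (below 0.3 rad); the three row cartons still leaning in place (value of joint pawl below 0.3 rad and value of joint bookend between 0.025 and 0.036 m and y of serum_mid in the frame of cradle between 0.1 and 0.113 m and x of serum_mid in the frame of cradle between -0.006 and 0.008 m and z of serum_mid in the frame of cradle between 0.045 and 0.055 m and angle between the z axis of each of serum_mid, row1_mid, row2_mid, row3_mid and the z axis of cradle, either way round below 0.12 rad and angle between the y axis of serum_mid and the y axis of cradle, either way round below 0.15 rad and velocity of joint bookend between -0.01 and 0.01 m/s); the robot touches nothing.
It fails at once if a row carton is lifted or pushed out of place (more than 20 mm) (distance of any of row1_mid, row2_mid, row3_mid from where it was at the start of the episode above 0.02 m).
It fails at once if a bystander is pushed more than 30 mm or knocked over (distance of any of pump, jar, dropper, dish, candle, succulent from where it was at the start of the episode above 0.03 m or angle between any of pump, jar, dropper, dish, candle, succulent's own z axis and vertical above 0.5 rad).
It also fails if it takes over 58 s, if anything falls off the work surface, if the arm or the gripper's body presses on something with over 40 N, if the wrist force passes 120 N, or if a joint passes its speed limit or range.

ROBOT

A 6-joint arm with a two-finger parallel gripper is mounted at the origin on the work surface. World frame = base frame: x ahead of the robot, y to its left, z up, the work surface at z = 0. Lengths are in mm, angles in degrees, forces in N, time in s.
With the tool pointing down it reaches from about 250 to 775 mm from the base axis. Payload 4 kg.
Tool frame: the origin (TCP) lies between the finger pads; the fingertips stand 22 mm ahead of it and the grasp point (between the pads) lies 3 mm ahead of it; z points along the fingers, y is the line along which they close (so a half turn about z gives the same grasp; the last joint's range is limited). The gripper opens to 94 mm and grips with 3 to 60 N. Pads are 16 mm wide; open, the fingers measure 119 mm over their backs; the gripper's body (75 mm by 177 mm) begins 78 mm behind the grasp point.
Start: joints at [70.353, 4.996, 78.535, -0, 96.463, -5.907], TCP at [130.639, 534.28, 195.806] pointing down, gripper open.
Joint ranges: [-177.83, 177.83], [-43.37, 116.18], [15.69, 146.23], [-61.86, 241.86], [9.47, 152.12], [-147.06, 147.06]. Speed limits (degrees/s): [159.86, 159.86, 180, 180, 180, 180].

INTERFACE

Orientations are given as a 3x3 rotation matrix whose columns are the frame's x, y, z axes.
In Python, from workcell import manip, read_camera, camera_model gives the robot as it stands. The module is installed in compiled form; this text tells all that it offers.
- The arm moves only by the tool jog_arm, never from a script. Its argument "deltas" is a list of rows, each an object with "xyz": the shift along the world's x, y, z in cm, a list of three; "rot": the turn, a rotation vector about the world's x, y, z in rad, a list of three; "gripper": the opening, from 0 (shut) to 1 (fully open). In form: [{"xyz": [dx, dy, dz], "rot": [rx, ry, rz], "gripper": gripper}, ...]. A call has 1 to 5 rows; each row is the pose to reach, as a shift and turn from the pose commanded when the call began; what a row does not reach only later rows make up. A row lasts 1/12 s, in which the tool goes at most 41.7 mm and 7.16 degrees, less where a joint would pass 70% of its speed; a pose out of reach is approached as far as the arm can. A call with a gripper value outside its range is refused whole. The fingers move at their own pace and stop on an object; the grip force is fixed at half the most. Time passes only in rows, so rows that repeat a pose let the fingers close. It gives the time, the measured TCP pose, the force, the opening and the grip force at its end, in the units of the state.
- manip.state(): the state, without advancing time (a new reading comes with each control period).
- read_camera(name): name is "scene" or "side" or "wrist"; returns (picture, depth): 384x512x3 uint8, red, green, blue; 384x512 float32, mm along the optical axis (not along the pixel's ray), 0 where there is no reading.
- camera_model(name): a dict with "intrinsics" (3x3 intrinsics, pixels), "rvec" (rotation vector, rad) and "tvec" (3), from world to camera coordinates, as OpenCV has them. Camera axes: x right, y down, z forward; pixel columns grow to the right and rows downward; lengths in mm; the calibration is good to about 2 mm. A picture is of the moment at which its call begins: read the wrist's pose just before it. camera_model takes no time and is no camera call; for the wrist camera it gives the pose at the moment of the call.
- manip.close_job(): hands the job in; it is judged then, once.
The state is a dict: "time": time; "joints": joint angles; "qvel": joint speeds; "effort": joint torques, N m; "position": TCP position; "tool_rot": TCP orientation; "force": force on the tool from outside, world axes, zero at the start; "ft_torque": the same for the moment, N m; "opening": finger opening in mm; "grip_force": force on a finger pad.
Only numpy, scipy, OpenCV 4.12 (cv2) and the standard library are available. Lean on these libraries where they do the work, as an engineer would, in place of code of your own. Each camera call takes 0.05 s, during which the arm holds its last target. There are 200 camera calls.

## Working session

There is one attempt and no reset: what is moved stays moved. The work goes in short steps, Python scripts to look and compute and a tool call to move; the robot and the scene stay as the last step left them, time stands still between calls to the robot, and variables do not carry over. Pictures are saved under pics/ and viewed, at most 10 in all, crops included, and the job is handed in when it is done.

Besides the shell and the picture viewer there is one more tool, called after ">>>" in YAML: its name, and indented under it one key for each argument. jog_arm: Moves the arm, as the interface text tells. Its arguments: {"type":"object","properties":{"deltas":{"type":"array"}},"required":["deltas"]}

```bash
mkdir -p pics; cat > h.py <<'E'
import numpy as np, cv2
from workcell import manip, read_camera, camera_model
def snap(n,f=None):
    m=camera_model(n); p,d=read_camera(n)
    np.savez(f'pics/{f or n}.npz',p=p,d=d,K=m["intrinsics"],r=m["rvec"],t=m["tvec"])
    return p,d
def load(f): return np.load(f'pics/{f}.npz')
def w(z,u,v,depth=None):
    R=cv2.Rodrigues(np.array(z['r'],float))[0]
    d=z['d'][v,u] if depth is None else depth
    c=np.linalg.inv(z['K'])@np.array([u,v,1.])*d
    return R.T@(c-np.ravel(z['t']))
def cloud(z):
    R=cv2.Rodrigues(np.array(z['r'],float))[0]
    v,u=np.mgrid[:384,:512]
    c=(np.linalg.inv(z['K'])@np.stack([u.ravel(),v.ravel(),np.ones(u.size)]))*z['d'].ravel()
    return ((c-np.ravel(z['t'])[:,None]).T@R).reshape(384,512,3)
E
python3 - <<'E'
from h import *
a,_=snap('scene','scene0');b,_=snap('side','side0')
im=np.vstack([np.hstack([a,b])])
cv2.imwrite('pics/a.png',cv2.resize(a,(800,600),interpolation=cv2.INTER_CUBIC)[...,::-1])
cv2.imwrite('pics/b.png',cv2.resize(b,(800,600),interpolation=cv2.INTER_CUBIC)[...,::-1])
print(manip.state())
for n in('scene','side'):
    m=camera_model(n);R=cv2.Rodrigues(np.array(m['rvec'],float))[0];print(n,-R.T@np.ravel(m['tvec']),R[2])
E
```

```text
{'time': 0.1, 'joints': array([ 7.03540922e+01,  5.03497364e+00,  7.86115605e+01, -1.24629958e-03,
        9.64620776e+01, -5.90939609e+00]), 'qvel': array([ 0.06869692, -0.01843955, -0.27273601,  0.07450667, -0.05140154,
        0.0067335 ]), 'effort': array([ 1.87400496e-03, -3.41249013e+01, -3.03304732e+01,  7.20210909e-02,
        3.03049141e-02, -7.82100051e-05]), 'position': array([130.47139525, 533.80518614, 194.76034296]), 'tool_rot': array([[-9.71397368e-01,  2.37458993e-01, -6.16967390e-04],
       [ 2.37459731e-01,  9.71395729e-01, -1.79254994e-03],
       [ 1.73662383e-04, -1.88778321e-03, -9.99998203e-01]]), 'force': array([-1.05778703, -0.2655533 ,  0.09111783]), 'ft_torque': array([-0.00913944,  0.00365563, -0.0047324 ]), 'grip_force': 0.0, 'opening': 94.07539586010124}
scene [1358.33693112 -130.0306963   655.98933694] [-0.8020082   0.12488785 -0.58411119]
side [-239.35465116 -747.57467112  927.29991476] [ 0.60186613  0.53653836 -0.59150972]
```

View pics/a.png

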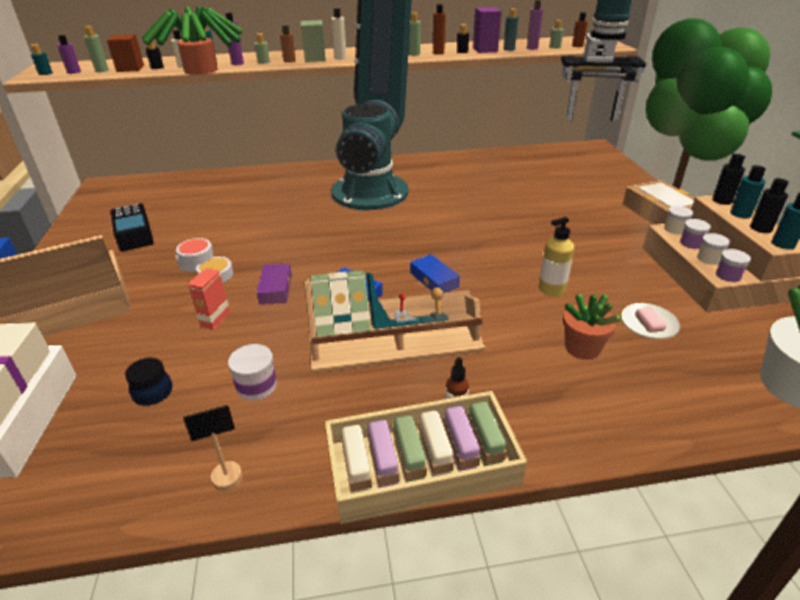

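View pics/b.png

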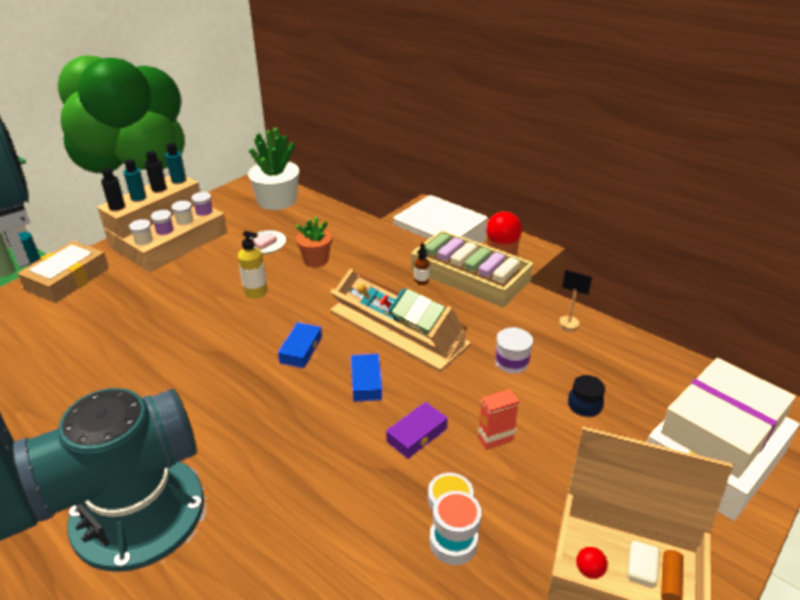

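```bash
python3 - <<'E'
from h import *
s=load('scene0');b=load('side0')
c1=cv2.resize(s['p'][165:240,115:315],(800,300),interpolation=cv2.INTER_CUBIC)
c2=cv2.resize(b['p'][165:295,205:345],(320,297),interpolation=cv2.INTER_CUBIC)
c2=cv2.resize(b['p'][168:243,200:340],(560,300),interpolation=cv2.INTER_CUBIC)
c3=cv2.resize(b['p'][240:300,290:350],(240,240),interpolation=cv2.INTER_CUBIC)
o=np.zeros((600,800,3),np.uint8);o[:300]=c1;o[300:,:560]=c2;o[300:540,560:]=c3
cv2.imwrite('pics/c.png',o[...,::-1])
# coral clouds
for n,z,(u0,u1,v0,v1) in(('scene',s,(115,155,165,215)),('side',b,(300,340,245,292))):
    C=cloud(z);h=cv2.cvtColor(z['p'],cv2.COLOR_RGB2HSV);S=np.s_[v0:v1,u0:u1]
    P=C[S].reshape(-1,3);c=z['p'][S].reshape(-1,3).astype(int)
    m=(P[:,2]>15)&(P[:,2]<115)
    P=P[m];print(n,len(P),P.min(0).round(),P.max(0).round())
    t=P[P[:,2]>np.percentile(P[:,2],97)-4];print('top',len(t),t.mean(0).round(1),cv2.minAreaRect(t[:,:2].astype(np.float32)))
    q=P[(P[:,2]>25)&(P[:,2]<90)];print('sides',cv2.minAreaRect(q[:,:2].astype(np.float32)))
    np.save(f'pics/coral_{n}.npy',P)
# rack
for n,z,(u0,u1,v0,v1) in(('scene',s,(190,320,165,240)),('side',b,(205,305,165,240))):
    C=cloud(z)[v0:v1,u0:u1].reshape(-1,3);m=(C[:,2]>8)&(C[:,2]<140)
    P=C[m];print(n,P.min(0).round(),P.max(0).round(),len(P))
E
```

```text
scene 898 [ 305. -446.   15.] [ 527. -330.  105.]
top 132 [ 496.3 -356.1  101.2] ((494.46478271484375, -356.9443359375), (31.616016387939453, 56.537620544433594), 60.28389358520508)
sides ((412.8548583984375, -362.62420654296875), (222.729736328125, 94.01324462890625), 16.854904174804688)
side 687 [ 462. -384.   15.] [ 523. -331.  104.]
top 165 [ 493.5 -357.9  100.9] ((494.763671875, -357.2306213378906), (31.910825729370117, 54.9135627746582), 58.468482971191406)
sides ((484.15411376953125, -364.9292907714844), (30.32097816467285, 61.31026077270508), 35.341583251953125)
scene [ 394. -179.    8.] [798. 126. 140.] 5737
side [ 437. -184.    8.] [883. 266. 140.] 3773
```

View pics/c.png

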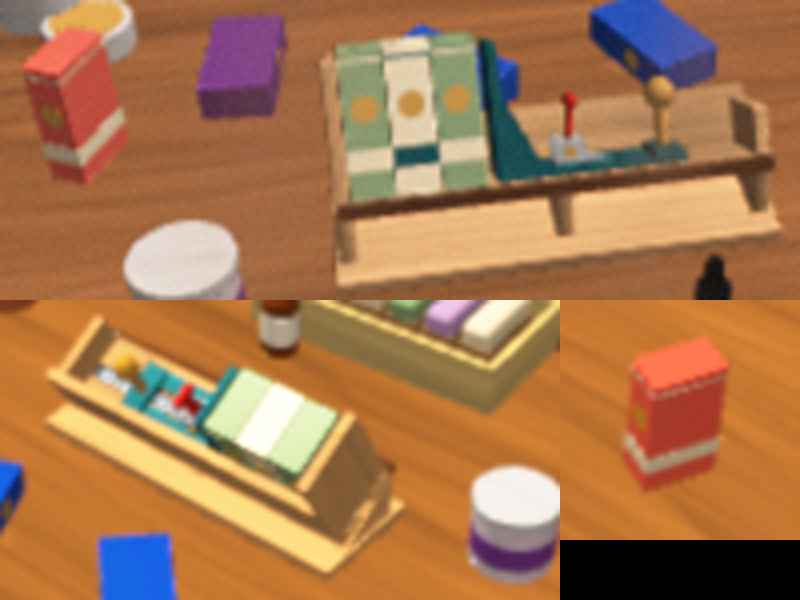

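```bash
python3 - <<'E'
from h import *
s=load('scene0');b=load('side0')
Cs=cloud(s);Cb=cloud(b)
def poly(C,pts,o,sc=4):
    m=np.zeros((384,512),np.uint8);cv2.fillPoly(m,[np.round(np.array(pts)/sc+o).astype(int)],1)
    return C[m>0]
def plane(P):
    c=np.median(P,0)
    for _ in range(4):
        _,_,V=np.linalg.svd(P-c);n=V[2];d=np.abs((P-c)@n);k=d<np.percentile(d,85)+.3;P=P[k];c=P.mean(0)
    return c,n*np.sign(n[2]),np.std((P-c)@n)
F=poly(Cs,[(350,75),(470,65),(480,180),(365,190)],(115,165));c1,n1,e1=plane(F)
T=poly(Cb,[(242,378),(328,408),(290,462),(215,418)],(200,168-75));c2,n2,e2=plane(T)
print('front',c1,n1,e1,np.degrees(np.arctan2(n1[1],n1[0])),np.degrees(np.arcsin(n1[2])))
print('top',c2,n2,e2,np.degrees(np.arctan2(n2[1],n2[0])),np.degrees(np.arcsin(n2[2])))
for nm,p in dict(d1=(364,109),d2=(411,104),d3=(457,99),knob=(660,90),tab=(570,100)).items():
    u,v=round(p[0]/4+115),round(p[1]/4+165);print(nm,u,v,w(s,u,v).round(1))
R0=poly(Cs,[(350,215),(765,170),(765,160),(345,205)],(115,165));print(len(R0))
# front floor lip edge line: fit yaw by points
E
```

```text
front [ 626.96756067 -116.5947029    97.94221994] [-0.43851944  0.67955123  0.58814184] 9.53805803593016 122.83445233876728 36.02525796075386
top [ 559.8156138  -130.63385795  143.34464116] [0.50060087 0.35331997 0.79029347] 6.062968088247889 35.21412848039891 52.212945080795585
d1 206 192 [ 613.1 -148.   107.4]
d2 218 191 [ 613.4 -116.8  106.7]
d3 229 190 [614.6 -88.  107.1]
knob 280 188 [604.1  51.5  87.9]
tab 258 190 [605.5  -9.6  90.2]
428
```

```bash
python3 - <<'E'
from h import *
s=load('scene0');b=load('side0')
Cs=cloud(s);Cb=cloud(b)
def poly(C,pts,o,sc=4):
    m=np.zeros((384,512),np.uint8);cv2.fillPoly(m,[np.round(np.array(pts)/sc+o).astype(int)],1)
    return C[m>0]
F=poly(Cs,[(350,75),(470,65),(480,180),(365,190)],(115,165))
T=poly(Cb,[(242,378),(328,408),(290,462),(215,418)],(200,168-75))
def inl(P,n,tol):
    d=P@n;h=np.median(d);k=abs(d-h)<tol;P=P[k];c=P.mean(0);V=np.linalg.svd(P-c)[2];m=V[2]*np.sign(V[2][2]);return c,m,np.std((P-c)@m),k.mean()
for P,n in((F,np.array([.866,0,.5])),(T,np.array([-.5,0,.866]))):
    for tol in(8,4):
        c,n,e,f=inl(P,n,tol);print(c.round(1),n.round(3),round(e,2),round(f,2),'yaw',np.degrees(np.arctan2(n[1],n[0])).round(2),'el',np.degrees(np.arcsin(n[2])).round(1))
print(T[::15].round(0).tolist())
# yaw from the front rail's long edge (top of rail, dark brown in scene)
import sys
h=s['p'].astype(int)
E
```

```text
[ 621.3 -116.1   93.8] [0.865 0.009 0.501] 1.59 0.99 yaw 0.59 el 30.1
[ 621.3 -116.1   93.8] [0.865 0.009 0.501] 1.53 0.98 yaw 0.59 el 30.1
[ 572.3 -120.   129.7] [-0.477  0.01   0.879] 2.25 0.98 yaw 178.76 el 61.5
[ 572.5 -120.   129.8] [-0.471  0.009  0.882] 1.87 0.91 yaw 178.87 el 61.9
[[587.0, -79.0, 137.0], [585.0, -104.0, 142.0], [590.0, -119.0, 143.0], [592.0, -122.0, 139.0], [585.0, -116.0, 137.0], [572.0, -99.0, 132.0], [590.0, -141.0, 142.0], [575.0, -116.0, 135.0], [749.0, -47.0, -2.0], [578.0, -121.0, 132.0], [558.0, -92.0, 126.0], [578.0, -132.0, 134.0], [562.0, -100.0, 123.0], [579.0, -143.0, 134.0], [566.0, -112.0, 123.0], [579.0, -157.0, 138.0], [569.0, -136.0, 130.0], [564.0, -121.0, 122.0], [557.0, -119.0, 121.0], [551.0, -124.0, 123.0], [556.0, -128.0, 118.0], [559.0, -144.0, 121.0], [553.0, -152.0, 118.0]]
```

>>> jog_arm:
  deltas:
    - {"xyz":[2.04,-2.62,0.42],"rot":[0.0174,-0.0222,-0.0649],"gripper":0.5}
    - {"xyz":[4.08,-5.24,0.84],"rot":[0.0348,-0.0444,-0.1298],"gripper":0}
    - {"xyz":[6.12,-7.86,1.26],"rot":[0.0522,-0.0666,-0.1947],"gripper":0}
    - {"xyz":[8.16,-10.48,1.68],"rot":[0.0696,-0.0888,-0.2596],"gripper":0}
    - {"xyz":[10.2,-13.1,2.1],"rot":[0.087,-0.111,-0.3245],"gripper":0}

```text
time: 0.52
position: [233.1, 401.8, 216.4]
tool_rot: [[-0.839, 0.53, 0.124], [0.54, 0.839, 0.067], [-0.068, 0.123, -0.99]]
force: [0.5, 0.1, 0.3]
opening: 63.8
grip_force: 0.0
```

>>> jog_arm:
  deltas:
    - {"xyz":[2.04,-2.62,0.42],"rot":[0.0174,-0.0222,-0.0649],"gripper":0}
    - {"xyz":[4.08,-5.24,0.84],"rot":[0.0348,-0.0444,-0.1298],"gripper":0}
    - {"xyz":[6.12,-7.86,1.26],"rot":[0.0522,-0.0666,-0.1947],"gripper":0}
    - {"xyz":[8.16,-10.48,1.68],"rot":[0.0696,-0.0888,-0.2596],"gripper":0}
    - {"xyz":[10.2,-13.1,2.1],"rot":[0.087,-0.111,-0.3245],"gripper":0}

```text
time: 0.93
position: [335.0, 270.8, 237.6]
tool_rot: [[-0.613, 0.746, 0.259], [0.785, 0.613, 0.091], [-0.091, 0.259, -0.962]]
force: [0.3, -0.2, -0.6]
opening: 30.6
grip_force: 0.0
```

>>> jog_arm:
  deltas:
    - {"xyz":[2.04,-2.62,0.42],"rot":[0.0174,-0.0222,-0.0649],"gripper":0}
    - {"xyz":[4.08,-5.24,0.84],"rot":[0.0348,-0.0444,-0.1298],"gripper":0}
    - {"xyz":[6.12,-7.86,1.26],"rot":[0.0522,-0.0666,-0.1947],"gripper":0}
    - {"xyz":[8.16,-10.48,1.68],"rot":[0.0696,-0.0888,-0.2596],"gripper":0}
    - {"xyz":[10.2,-13.1,2.1],"rot":[0.087,-0.111,-0.3245],"gripper":0}

```text
time: 1.35
position: [437.0, 139.7, 258.7]
tool_rot: [[-0.32, 0.863, 0.391], [0.945, 0.32, 0.067], [-0.067, 0.39, -0.918]]
force: [-0.2, 0.6, 0.0]
opening: 0.7
grip_force: 0.0
```

>>> jog_arm:
  deltas:
    - {"xyz":[2.04,-2.62,0.42],"rot":[0.0174,-0.0222,-0.0649],"gripper":0}
    - {"xyz":[4.08,-5.24,0.84],"rot":[0.0348,-0.0444,-0.1298],"gripper":0}
    - {"xyz":[6.12,-7.86,1.26],"rot":[0.0522,-0.0666,-0.1947],"gripper":0}
    - {"xyz":[8.16,-10.48,1.68],"rot":[0.0696,-0.0888,-0.2596],"gripper":0}
    - {"xyz":[10.2,-13.1,2.1],"rot":[0.087,-0.111,-0.3245],"gripper":0}

```text
time: 1.77
position: [539.0, 8.6, 279.5]
tool_rot: [[0.004, 0.866, 0.501], [1.0, -0.003, -0.001], [0.001, 0.501, -0.866]]
force: [0.3, -0.3, -0.5]
opening: 0.6
grip_force: 0.0
```

```bash
python3 - <<'E'
from h import *
p,d=snap('wrist','w1');st=manip.state()
print(st['time'],st['position'].round(1),st['tool_rot'].round(3),st['joints'].round(1),st['opening'])
s=camera_model('wrist');R=cv2.Rodrigues(np.array(s['rvec'],float))[0];print(-R.T@np.ravel(s['tvec']),R[2])
cv2.imwrite('pics/w1.png',cv2.resize(p,(800,600),interpolation=cv2.INTER_CUBIC)[...,::-1])
E
```

```text
1.8167 [541.3   4.6 279.4] [[ 0.01   0.865  0.502]
 [ 1.    -0.007 -0.007]
 [-0.002  0.502 -0.865]] [ -7.9 -20.   96.8   3.7  73.3  -7.5] 0.7827940790375683
[448.15192245  88.52612539 442.53347959] [ 0.47980254 -0.2895866  -0.82820838]
```

View pics/w1.png

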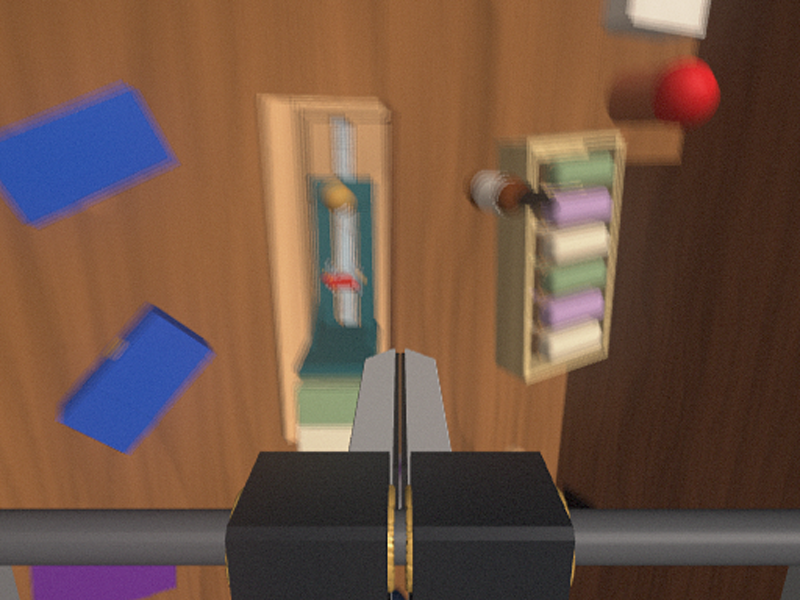

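>>> jog_arm:
  deltas:
    - {"xyz":[0.5,0.5,-3.5],"rot":[0,0,0],"gripper":0}
    - {"xyz":[0.5,0.5,-7],"rot":[0,0,0],"gripper":0}
    - {"xyz":[0.5,0.5,-9.5],"rot":[0,0,0],"gripper":0}
    - {"xyz":[0.5,0.5,-10.7],"rot":[0,0,0],"gripper":0}
    - {"xyz":[0.5,0.5,-10.7],"rot":[0,0,0],"gripper":0}

```text
time: 2.23
position: [540.4, 15.7, 166.5]
tool_rot: [[-0.001, 0.871, 0.492], [1.0, 0.0, 0.001], [0.0, 0.492, -0.871]]
force: [-0.3, -0.1, -0.6]
opening: 0.7
grip_force: 0.0
```

```bash
python3 - <<'E'
from h import *
import time
p,d=snap('wrist','w2');p,d=snap('wrist','w2');st=manip.state()
print(st['time'],st['position'].round(1),st['tool_rot'].round(3).tolist())
cv2.imwrite('pics/w2.png',cv2.resize(p,(800,600),interpolation=cv2.INTER_CUBIC)[...,::-1])
E
```

```text
2.3333 [543.4  15.5 172.5] [[-0.001, 0.866, 0.5], [1.0, 0.001, -0.0], [-0.0, 0.5, -0.866]]
```

View pics/w2.png

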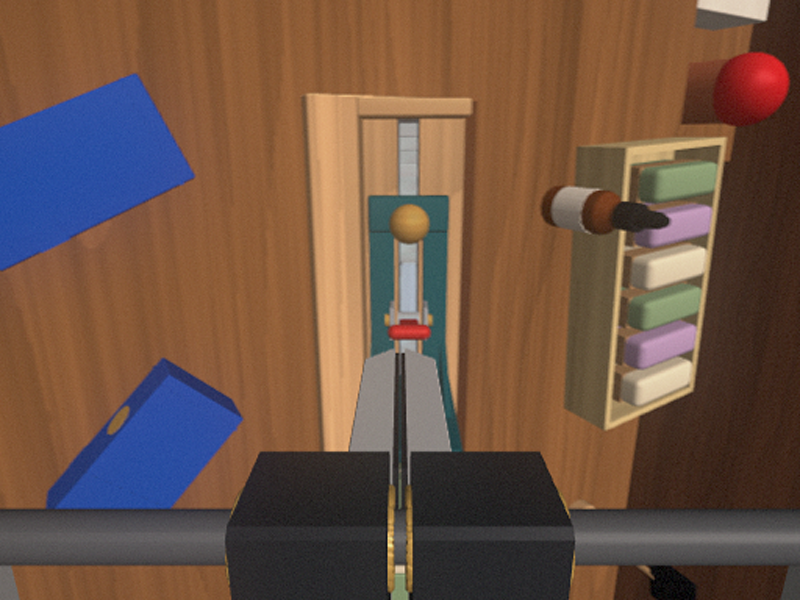

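```bash
cat >> h.py <<'E'
ZC=np.array([-.5,0,.8660254]);XC=np.array([.8660254,0,.5])
O=np.array([619.7,-162.3,41.6])
def cr(p): p=np.asarray(p)-O; return np.array([p@XC,p[1],p@ZC]).round(1)
E
python3 - <<'E'
from h import *
z=load('w2')
for n,(U,V) in dict(knob=(409,224),tab=(409,330),tabL=(393,330),tabR=(427,330),endtop=(420,106),endfar=(420,98),railfar=(355,120),railnear=(366,420),floorR=(462,130),tail=(380,200),tail2=(440,200),sled=(385,270),sled2=(436,270),upr=(452,420),floor=(380,160)).items():
    u,v=round(U*.64),round(V*.64);p=w(z,u,v);print(n,p.round(1),cr(p))
E
```

```text
knob [594.6  53.9  90.8] [  2.9 216.2  55.2]
tab [597.4  -8.   86.9] [  3.3 154.3  50.4]
tabL [589.   -7.5  83.6] [ -5.6 154.8  51.7]
tabR [606.3  -8.3  91.1] [ 13.2 154.   49.6]
endtop [610.8 113.9  74.5] [  8.8 276.2  32.9]
endfar [610.4 117.8  75.1] [  8.7 280.1  33.7]
railfar [576.2 106.4  64.8] [-26.1 268.7  41.8]
railnear [505.3  24.7 217.7] [-11.  187.  209.7]
floorR [650.6 102.2  59.2] [ 3.560e+01  2.645e+02 -2.000e-01]
tail [601.8  61.2  43.4] [-14.6 223.5  10.5]
tail2 [634.4  61.1  61.2] [ 22.6 223.4   9.6]
sled [606.1  16.1  40.7] [-12.2 178.4   6. ]
sled2 [634.9  16.   56.9] [ 20.8 178.3   5.6]
upr [612.  -58.7 110.4] [ 27.7 103.6  63.4]
floor [606.9  84.7  34.3] [-1.47e+01  2.47e+02  1.00e-01]
```

>>> jog_arm:
  deltas:
    - {"xyz":[1.5,0,-2.4],"rot":[0,0,0],"gripper":0}
    - {"xyz":[3.2,0,-5.1],"rot":[0,0,0],"gripper":0}
    - {"xyz":[4.4,0,-7.1],"rot":[0,0,0],"gripper":0}
    - {"xyz":[4.94,0,-7.96],"rot":[0,0,0],"gripper":0}
    - {"xyz":[4.94,0,-7.96],"rot":[0,0,0],"gripper":0}

```text
time: 2.75
position: [593.0, 15.4, 91.9]
tool_rot: [[-0.001, 0.867, 0.498], [1.0, 0.001, 0.0], [-0.0, 0.498, -0.867]]
force: [0.5, -0.6, -1.0]
opening: 0.8
grip_force: 0.0
```

>>> jog_arm:
  deltas:
    - {"xyz":[0,-1.2,0],"rot":[0,0,0],"gripper":0}
    - {"xyz":[0.05,-2.4,-0.09],"rot":[0,0,0],"gripper":0}
    - {"xyz":[0.2,-3.6,-0.35],"rot":[0,0,0],"gripper":0}
    - {"xyz":[0.35,-4.6,-0.6],"rot":[0,0,0],"gripper":0}
    - {"xyz":[0.45,-5.2,-0.78],"rot":[0,0,0],"gripper":0}

```text
time: 3.17
position: [599.0, -37.9, 88.8]
tool_rot: [[0.0, 0.863, 0.505], [1.0, 0.001, -0.002], [-0.002, 0.505, -0.863]]
force: [0.3, -0.9, 0.8]
opening: 0.5
grip_force: 0.0
```

>>> jog_arm:
  deltas:
    - {"xyz":[0,0,0],"rot":[0,0,0],"gripper":0}
    - {"xyz":[-1,0.4,1.73],"rot":[0,0,0],"gripper":0}
    - {"xyz":[-2,0.8,3.46],"rot":[0,0,0],"gripper":0}
    - {"xyz":[-2.5,2,4.33],"rot":[0,0,0],"gripper":0}
    - {"xyz":[-2.5,4,4.33],"rot":[0,0,0],"gripper":0}

```text
time: 3.58
position: [574.0, 2.6, 134.0]
tool_rot: [[0.002, 0.862, 0.507], [1.0, -0.001, -0.002], [-0.002, 0.507, -0.862]]
force: [1.5, -0.2, 0.6]
opening: 0.4
grip_force: 0.0
```

```bash
python3 - <<'E'
from h import *
p,d=snap('wrist','w3');p,d=snap('wrist','w3');st=manip.state()
print(st['time'],st['position'].round(1))
q,_=snap('side','s3')
o=np.hstack([cv2.resize(p[30:300,180:310],(289,600),interpolation=cv2.INTER_CUBIC),cv2.resize(q[150:240,205:280],(500,600),interpolation=cv2.INTER_CUBIC)])
cv2.imwrite('pics/w3.png',o[...,::-1])
E
```

```text
3.6833 [573.    5.5 131.4]
```

View pics/w3.png

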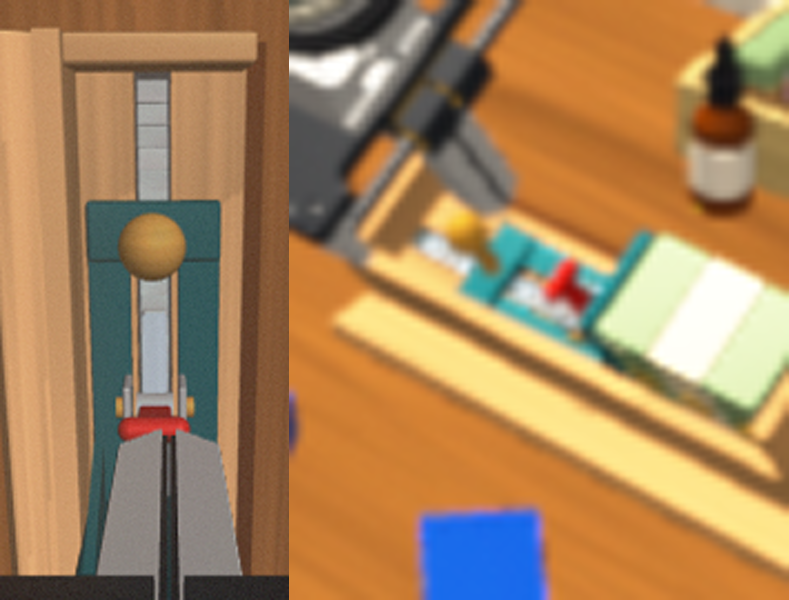

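```bash
sed -i 's/-162.3/-161/' h.py; python3 - <<'E'
from h import *
z=load('w3');C=cloud(z);p=z['p'].astype(int)
m=(p[...,0]>150)&(p[...,1]<60)&(p[...,2]<60);m[:, :200]=0;m[:,300:]=0;m[300:]=0
P=np.array([cr(q) for q in C[m]]);print(len(P),np.median(P,0),P.min(0),P.max(0))
for U,V in((152,245),(150,232),(152,205),(155,350),(155,400),(155,410),(125,385),(187,385)):
    u=round(180+U*130/289);v=round(30+V*.45);print(U,V,p[v,u],cr(C[v,u]))
z=load('s3');C=cloud(z);p=z['p'].astype(int)
m=(p[...,0]>150)&(p[...,1]<70)&(p[...,2]<70);m[:150]=0;m[240:]=0;m[:,:205]=0;m[:,280:]=0
P=np.array([cr(q) for q in C[m]]);print(len(P),np.median(P,0),P.min(0),P.max(0))
E
```

```text
138 [  1.  154.2  49.7] [ -8.8 149.9  46.5] [ 13.2 249.6 290.6]
152 245 [190 147  79] [  1.5 215.5  56. ]
150 232 [190 145  77] [  0.8 219.4  54.6]
152 205 [60 96 94] [  0.9 223.4  10. ]
155 350 [173 182 190] [  2.3 167.1   7.8]
155 400 [165 169 163] [  2.3 150.7  18.1]
155 410 [124  41  36] [  2.3 150.2  26.3]
125 385 [119 113 109] [ -9.4 157.3  18.8]
187 385 [57 88 90] [ 14.5 152.8   5.9]
9 [ -1.2 147.1  52. ] [ -6.1 143.5  39.1] [  7.  149.6  55.3]
```

>>> jog_arm:
  deltas:
    - {"xyz":[0,1.6,0],"rot":[0,0,0],"gripper":0}
    - {"xyz":[0,1.6,0],"rot":[0,0,0],"gripper":0}
    - {"xyz":[1,1.6,-2],"rot":[0,0,0],"gripper":0}
    - {"xyz":[1.9,1.6,-3.9],"rot":[0,0,0],"gripper":0}
    - {"xyz":[1.9,1.6,-3.9],"rot":[0,0,0],"gripper":0}

```text
time: 4.15
position: [589.4, 18.7, 84.6]
tool_rot: [[-0.0, 0.87, 0.493], [1.0, 0.001, -0.0], [-0.0, 0.493, -0.87]]
force: [-2.0, -0.7, -0.9]
opening: 0.7
grip_force: 0.0
```

>>> jog_arm:
  deltas:
    - {"xyz":[0,-1.5,0],"rot":[0,0,0],"gripper":0}
    - {"xyz":[0.1,-2.8,-0.17],"rot":[0,0,0],"gripper":0}
    - {"xyz":[0.25,-4,-0.43],"rot":[0,0,0],"gripper":0}
    - {"xyz":[0.4,-5,-0.7],"rot":[0,0,0],"gripper":0}
    - {"xyz":[0.5,-5.8,-0.87],"rot":[0,0,0],"gripper":0}

```text
time: 4.57
position: [596.5, -40.2, 81.5]
tool_rot: [[0.0, 0.866, 0.501], [1.0, 0.0, -0.001], [-0.001, 0.501, -0.866]]
force: [0.6, 0.3, -0.5]
opening: 0.4
grip_force: 0.0
```

>>> jog_arm:
  deltas:
    - {"xyz":[0,0,0],"rot":[0,0,0],"gripper":0}
    - {"xyz":[0,0,0],"rot":[0,0,0],"gripper":0}

```text
time: 4.73
position: [596.5, -39.4, 81.3]
tool_rot: [[0.001, 0.866, 0.501], [1.0, -0.001, -0.001], [-0.0, 0.501, -0.866]]
force: [0.8, -0.1, 0.2]
opening: 0.2
grip_force: 0.0
```

```bash
cat >> h.py <<'E'
def red(n,f):
    snap(n,f);z=load(f);C=cloud(z);p=z['p'].astype(int)
    P=(C-O);P=np.stack([P@XC,P[...,1],P@ZC],-1)
    m=(p[...,0]>120)&(p[...,1]<75)&(p[...,2]<75)&(p[...,0]>2.2*p[...,1])&(abs(P[...,0])<25)&(P[...,1]>90)&(P[...,1]<230)&(P[...,2]>5)&(P[...,2]<70)
    print(n,m.sum(),np.median(P[m],0).round(1) if m.any() else '')
def tip():
    s=manip.state();t=s['position']+22*s['tool_rot'][:,2];print('t',round(s['time'],2),'tcp',s['position'].round(1),'tip cr',cr(t),'F',s['force'].round(1))
E
python3 - <<'E'
from h import *
for n in('side','scene','wrist'): red(n,n+'4')
tip()
z=load('wrist4');print(z['p'].shape)
cv2.imwrite('pics/w4.png',np.hstack([cv2.resize(z['p'][60:300,180:310],(325,600)),cv2.resize(load('side4')['p'][165:235,205:260],(471,600))])[...,::-1])
E
```

```text
side 0 
scene 16 [  7.5 148.7  47.6]
wrist 561 [  2.1 152.3  50.7]
t 4.88 tcp [596.5 -38.4  81.3] tip cr [ -0.2 122.6  24. ] F [0.6 0.2 1.1]
(384, 512, 3)
```

View pics/w4.png

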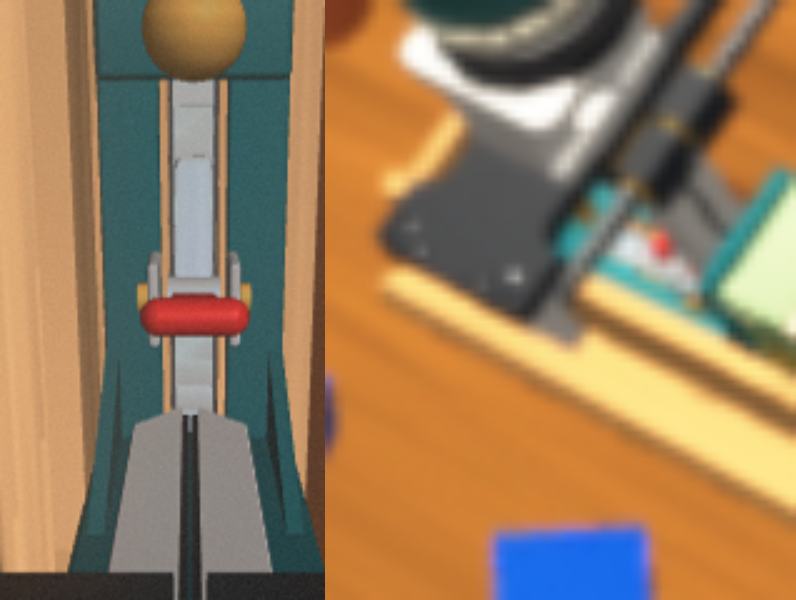

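>>> jog_arm:
  deltas:
    - {"xyz":[-1.2,0,2.1],"rot":[0,0,0],"gripper":0}
    - {"xyz":[-2.3,0,4],"rot":[0,0,0],"gripper":0}
    - {"xyz":[-2.3,2,4],"rot":[0,0,0],"gripper":0}
    - {"xyz":[-2.3,4.5,4],"rot":[0,0,0],"gripper":0}
    - {"xyz":[-2.3,5.6,4],"rot":[0,0,0],"gripper":0}

```text
time: 5.3
position: [573.5, 19.5, 122.2]
tool_rot: [[-0.002, 0.865, 0.502], [1.0, 0.001, 0.001], [0.0, 0.502, -0.865]]
force: [0.4, 0.6, -1.0]
opening: 0.8
grip_force: 0.0
```

>>> jog_arm:
  deltas:
    - {"xyz":[0,0,0],"rot":[0,0,0],"gripper":0}
    - {"xyz":[0.9,0,-1.6],"rot":[0,0,0],"gripper":0}
    - {"xyz":[1.8,0,-3.1],"rot":[0,0,0],"gripper":0}
    - {"xyz":[1.8,0,-3.1],"rot":[0,0,0],"gripper":0}
    - {"xyz":[1.8,-0.8,-3.1],"rot":[0,0,0],"gripper":0}

```text
time: 5.72
position: [590.5, 10.0, 88.4]
tool_rot: [[-0.002, 0.867, 0.498], [1.0, 0.002, 0.001], [0.0, 0.498, -0.867]]
force: [0.3, -0.4, -0.5]
opening: 0.6
grip_force: 0.0
```

```bash
python3 - <<'E'
from h import *
red('wrist','w5'); tip()
z=load('w5');C=cloud(z)-O;y=C[...,1]
# finger tip from depth: closest points near the centre columns
for v in(225,230,235,240,245,250):
    for u in(244,250,262,268): print(v,u,cr(C[v,u]+O),end=' ')
    print()
cv2.imwrite('pics/w5.png',cv2.resize(z['p'][100:300,180:330],(600,600*800//800))[...,::-1])
E
```

```text
wrist 0 
t 5.77 tcp [591.1   8.3  89.5] tip cr [ -0.8 169.2  33.8] F [-0.7 -0.7  0. ]
225 244 [ -9.3 157.6  12.6] 225 250 [ -4.  179.5  65.3] 225 262 [  2.7 180.4  67.5] 225 268 [  8.8 150.3  -5.3] 
230 244 [ -7.  180.3  74.3] 230 250 [ -3.8 180.3  74.1] 230 262 [  2.6 179.5  72.4] 230 268 [  5.9 179.9  73.3] 
235 244 [ -6.8 180.5  81.1] 235 250 [ -3.7 179.8  79.5] 235 262 [  2.5 179.6  79. ] 235 268 [  5.6 180.   80.1] 
240 244 [ -6.6 179.8  85.7] 240 250 [ -3.6 180.5  87.2] 240 262 [  2.4 180.5  87. ] 240 268 [  5.4 180.5  87.1] 
245 244 [ -6.4 179.9  91.7] 245 250 [ -3.5 180.4  92.6] 245 262 [  2.3 180.   91.9] 245 268 [  5.2 180.4  92.7] 
250 244 [ -6.2 181.1  99.3] 250 250 [ -3.4 180.   97.2] 250 262 [  2.2 180.8  98.7] 250 268 [  5. 181.  99.]
```

View pics/w5.png

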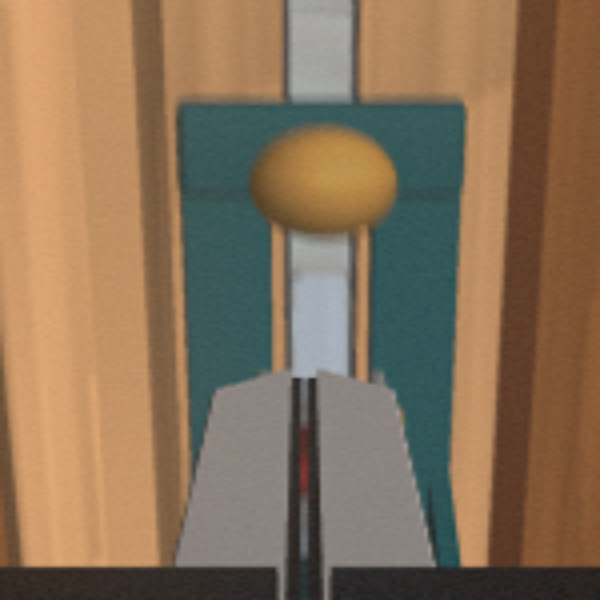

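```bash
python3 - <<'E'
from h import *
red('wrist','w6'); tip();s=manip.state()
z=load('w6')
R=s['tool_rot'];p=s['position']
for a in(-8,8):
  for zz in(22,3,-20):
    q=p+R@np.array([a,6,zz]);c=cv2.projectPoints(q[None],z['r'],z['t'],z['K'],None)[0].ravel();print(a,zz,cr(q),c.round(0))
C=cloud(z)
for u in(244,250,264):
    print(u,[(v,(R.T@(C[v,u]-p)).round(0).tolist()) for v in range(215,262,6)])
E
```

```text
wrist 0 
t 5.82 tcp [591.4   8.4  90.2] tip cr [ -0.2 169.4  34.2] F [-0.5 -0.4  0.5]
-8 22 [  5.8 161.4  34.2] [264. 229.]
-8 3 [  5.8 161.4  53.2] [265. 242.]
-8 -20 [  5.8 161.5  76.2] [266. 260.]
8 22 [  5.8 177.4  34.2] [264. 207.]
8 3 [  5.8 177.4  53.2] [265. 217.]
8 -20 [  5.8 177.5  76.2] [266. 233.]
244 [(215, [-9.0, -8.0, 50.0]), (221, [-12.0, -8.0, 47.0]), (227, [9.0, -6.0, -14.0]), (233, [9.0, -6.0, -23.0]), (239, [9.0, -5.0, -30.0]), (245, [9.0, -5.0, -37.0]), (251, [9.0, -5.0, -43.0]), (257, [9.0, -5.0, -49.0])]
250 [(215, [-13.0, -4.0, 62.0]), (221, [-18.0, -4.0, 63.0]), (227, [9.0, -3.0, -15.0]), (233, [9.0, -3.0, -22.0]), (239, [9.0, -2.0, -30.0]), (245, [9.0, -2.0, -36.0]), (251, [9.0, -2.0, -44.0]), (257, [9.0, -2.0, -49.0])]
264 [(215, [-12.0, 7.0, 59.0]), (221, [-18.0, 7.0, 60.0]), (227, [9.0, 5.0, -14.0]), (233, [9.0, 5.0, -21.0]), (239, [9.0, 5.0, -30.0]), (245, [9.0, 4.0, -36.0]), (251, [9.0, 4.0, -43.0]), (257, [9.0, 4.0, -49.0])]
```

```bash
python3 - <<'E'
from h import *
z=load('scene0');C=cloud(z)
p=np.array([130.5,533.8,194.8]);R=np.array([[-.9714,.2375,0],[.2375,.9714,0],[0,0,-1]])
L=(C-p)@R
m=(np.abs(L[...,0])<25)&(np.abs(L[...,1])<100)&(np.abs(L[...,2]+20)<130)
P=L[m];print(m.sum())
for lo in range(-110,40,10):
    q=P[(P[:,2]>=lo)&(P[:,2]<lo+10)]
    if len(q):print(lo,len(q),q.min(0).round(),q.max(0).round())
s=manip.state();z=load('w6');L=(cloud(z)-s['position'])@s['tool_rot']
for v in(280,290,294,300,320):print(v,[L[v,u].round(0).tolist() for u in(200,255,300)])
z=load('side4')
E
```

```text
496
-110 20 [ -14.  -69. -108.] [  11.   57. -101.]
-100 24 [ -11.  -63. -100.] [ 14.  55. -92.]
-90 27 [-11. -63. -90.] [ 10.  57. -80.]
-80 26 [-15. -64. -79.] [  6.  55. -70.]
-70 25 [-12. -63. -70.] [ 12.  56. -60.]
-60 23 [-10. -62. -60.] [  3.  54. -50.]
-50 27 [-12. -63. -50.] [ 11.  56. -40.]
-40 23 [-12. -63. -39.] [  3.  55. -31.]
-30 26 [-11. -63. -30.] [ 10.  54. -20.]
-20 8 [-12. -56. -19.] [ -5.  50. -13.]
280 [[-71.0, -46.0, 63.0], [-2.0, 0.0, -50.0], [-67.0, 36.0, 56.0]]
290 [[33.0, -14.0, -111.0], [-7.0, 0.0, -51.0], [32.0, 12.0, -111.0]]
294 [[33.0, -13.0, -114.0], [-8.0, 0.0, -52.0], [32.0, 12.0, -113.0]]
300 [[32.0, -13.0, -115.0], [-68.0, 0.0, 30.0], [32.0, 11.0, -115.0]]
320 [[34.0, -12.0, -124.0], [-67.0, 0.0, 6.0], [33.0, 10.0, -124.0]]
```

>>> jog_arm:
  deltas:
    - {"xyz":[0,0.9,0],"rot":[0,0,0],"gripper":0}
    - {"xyz":[0.1,0.9,0],"rot":[0,0,0],"gripper":0}
    - {"xyz":[1,0.9,-1.5],"rot":[0,0,0],"gripper":0}
    - {"xyz":[1.8,0.9,-2.9],"rot":[0,0,0],"gripper":0}
    - {"xyz":[1.8,0.9,-2.9],"rot":[0,0,0],"gripper":0}

```text
time: 6.23
position: [608.4, 18.2, 58.4]
tool_rot: [[-0.001, 0.868, 0.497], [1.0, 0.001, 0.0], [-0.0, 0.497, -0.868]]
force: [-0.8, 0.2, 0.0]
opening: 0.5
grip_force: 0.0
```

>>> jog_arm:
  deltas:
    - {"xyz":[0,-1,0],"rot":[0,0,0],"gripper":0}
    - {"xyz":[0.03,-2,-0.05],"rot":[0,0,0],"gripper":0}
    - {"xyz":[0.1,-3,-0.17],"rot":[0,0,0],"gripper":0}
    - {"xyz":[0.2,-4,-0.35],"rot":[0,0,0],"gripper":0}
    - {"xyz":[0.35,-4.8,-0.6],"rot":[0,0,0],"gripper":0}

```text
time: 6.65
position: [613.3, -30.5, 56.4]
tool_rot: [[-0.0, 0.865, 0.502], [1.0, 0.001, -0.001], [-0.001, 0.502, -0.865]]
force: [0.3, -0.2, -0.0]
opening: 0.4
grip_force: 0.0
```

```bash
sed -i 's/+22\*s\[/-14*s[/' h.py; python3 - <<'E'
from h import *
for n in('wrist','scene','side'): red(n,n+'7')
tip()
E
```

```text
wrist 202 [  2.5 138.3  18.9]
scene 5 [  6.7 127.9  20.8]
side 0 
t 6.8 tcp [613.  -30.3  55.3] tip cr [  1.1 130.7  29.3] F [ 0.4 -1.1  0.2]
```

>>> jog_arm:
  deltas:
    - {"xyz":[0,0.4,0],"rot":[0,0,0],"gripper":0}
    - {"xyz":[-0.7,0.4,1.2],"rot":[0,0,0],"gripper":0}
    - {"xyz":[-2,0.4,3.5],"rot":[0,0,0],"gripper":0}
    - {"xyz":[-2.5,1.5,4.3],"rot":[0,0,0],"gripper":0}
    - {"xyz":[-2.5,4,4.3],"rot":[0,0,0],"gripper":0}

```text
time: 7.22
position: [589.4, 9.2, 102.2]
tool_rot: [[0.003, 0.862, 0.506], [1.0, -0.001, -0.003], [-0.002, 0.506, -0.862]]
force: [0.2, -0.3, 0.4]
opening: 0.8
grip_force: 0.0
```

```bash
python3 - <<'E'
from h import *
for n in('wrist','scene','side'): red(n,n+'8')
tip()
z=load('wrist8');C=cloud(z)-O
P=np.stack([C@XC,C[...,1],C@ZC],-1);p=z['p'].astype(int)
br=(p[...,0]>p[...,2]+60)&(abs(P[...,0])<14)&(P[...,1]>190)&(P[...,1]<240)&(P[...,2]>35)&(P[...,2]<62)
print('knob',br.sum(),P[br].min(0),P[br].max(0),P[br].mean(0))
m=(abs(P[...,0]-2)<8)&(P[...,1]>130)&(P[...,1]<185)&(P[...,2]>25)&(P[...,2]<60);print('arm',m.sum(),P[m].min(0),P[m].max(0))
E
```

```text
wrist 0 
scene 5 [  5.8 127.6  20.9]
side 0 
t 7.37 tcp [587.9  12.2  98.6] tip cr [  0.9 173.2  79.3] F [ 0.3  0.4 -1. ]
knob 627 [ -7.37773774 204.89843771  42.88652591] [ 11.67059482 224.15959554  57.67067488] [  2.00747539 217.35519128  53.04838684]
arm 17 [ -2.53090062 164.90697839  43.02324861] [  6.13954723 165.63076944  46.08085334]
```

>>> jog_arm:
  deltas:
    - {"xyz":[0,1.6,0],"rot":[0,0,0],"gripper":0}
    - {"xyz":[0.3,1.6,-0.5],"rot":[0,0,0],"gripper":0}
    - {"xyz":[1.2,1.6,-2.1],"rot":[0,0,0],"gripper":0}
    - {"xyz":[2.05,1.6,-3.55],"rot":[0,0,0],"gripper":0}
    - {"xyz":[2.05,1.6,-3.55],"rot":[0,0,0],"gripper":0}

```text
time: 7.78
position: [606.8, 25.7, 57.8]
tool_rot: [[-0.0, 0.869, 0.494], [1.0, 0.001, -0.0], [-0.001, 0.494, -0.869]]
force: [-1.1, -0.5, -0.5]
opening: 0.1
grip_force: 0.0
```

>>> jog_arm:
  deltas:
    - {"xyz":[0,0.8,0],"rot":[0,0,0],"gripper":0}
    - {"xyz":[0,1.6,0],"rot":[0,0,0],"gripper":0}
    - {"xyz":[0,2.6,0],"rot":[0,0,0],"gripper":0}
    - {"xyz":[0,3.6,0],"rot":[0,0,0],"gripper":0}
    - {"xyz":[0,4.4,0],"rot":[0,0,0],"gripper":0}

```text
time: 8.2
position: [607.8, 69.2, 61.6]
tool_rot: [[0.0, 0.867, 0.499], [1.0, 0.001, -0.002], [-0.002, 0.499, -0.867]]
force: [-0.5, -2.8, -1.2]
opening: 0.4
grip_force: 1.2
```

>>> jog_arm:
  deltas:
    - {"xyz":[0,0.4,0],"rot":[0,0,0],"gripper":0}
    - {"xyz":[0,0.8,0],"rot":[0,0,0],"gripper":0}
    - {"xyz":[0,0.8,0],"rot":[0,0,0],"gripper":0}

```text
time: 8.45
position: [607.9, 77.3, 61.7]
tool_rot: [[-0.0, 0.867, 0.499], [1.0, 0.002, -0.002], [-0.003, 0.499, -0.867]]
force: [-0.2, -3.6, -1.6]
opening: 0.5
grip_force: 1.9
```

```bash
cat >> h.py <<'E'
def knob(f):
    z=load(f);C=cloud(z)-O
    P=np.stack([C@XC,C[...,1],C@ZC],-1);p=z['p'].astype(int)
    br=(p[...,0]>p[...,2]+60)&(abs(P[...,0])<14)&(P[...,1]>190)&(P[...,1]<290)&(P[...,2]>38)&(P[...,2]<62)
    print('knob',br.sum(),P[br].min(0).round(1),P[br].max(0).round(1),P[br].mean(0).round(1))
    te=(p[...,1]>p[...,0]+25)&(abs(P[...,0])<30)&(P[...,1]>60)&(P[...,1]<290)&(P[...,2]>3)&(P[...,2]<100)
    if te.any(): print('teal',te.sum(),np.percentile(P[te],[1,50,99],axis=0).round(1).tolist())
E
python3 - <<'E'
from h import *
for n in('wrist','scene','side'): red(n,n+'9')
for n in('wrist9','scene9','scene0','w2','wrist8'):knob(n)
tip()
E
```

```text
wrist 35 [  1.2 179.3  18.8]
scene 4 [  6.7 170.4  21.7]
side 0 
knob 1250 [ -8.1 250.4  42.7] [ 11.7 269.   58. ] [  1.9 261.2  53. ]
teal 2908 [[-22.4, 146.4, 4.8], [10.3, 238.1, 6.8], [26.1, 262.8, 42.3]]
knob 40 [-10.  200.4  40.1] [ 12.5 265.   59.1] [  6.3 253.2  49.6]
teal 236 [[15.8, 137.8, 4.2], [25.2, 149.3, 22.1], [29.8, 263.8, 92.0]]
knob 47 [  0.3 201.9  38.6] [ 10.2 222.7  58.6] [  6.6 211.3  48.7]
teal 271 [[-13.2, 91.3, 4.0], [25.2, 105.9, 19.7], [29.7, 190.6, 92.0]]
knob 411 [ -6.3 204.5  45.3] [ 12.4 224.   57.8] [  2.9 215.4  53.5]
teal 2762 [[-20.7, 101.6, 4.4], [14.1, 174.0, 6.5], [29.1, 223.9, 86.7]]
knob 627 [ -7.4 204.9  42.9] [ 11.7 224.2  57.7] [  2.  217.4  53. ]
teal 3776 [[-22.4, 115.4, 4.6], [-9.4, 183.2, 6.4], [26.0, 224.2, 32.6]]
t 8.6 tcp [607.9  77.4  61.8] tip cr [-1.000e-01  2.384e+02  3.740e+01] F [-0.1 -4.7 -1.6]
```

>>> jog_arm:
  deltas:
    - {"xyz":[0,0.3,0],"rot":[0,0,0],"gripper":0}
    - {"xyz":[0,0.5,0],"rot":[0,0,0],"gripper":0}
    - {"xyz":[0,0.6,0],"rot":[0,0,0],"gripper":0}
    - {"xyz":[0,0.6,0],"rot":[0,0,0],"gripper":0}

```text
time: 8.93
position: [607.9, 77.8, 61.8]
tool_rot: [[0.002, 0.867, 0.498], [1.0, 0.004, -0.011], [-0.012, 0.498, -0.867]]
force: [-2.0, -20.5, -0.5]
opening: 0.3
grip_force: 10.3
```

```bash
python3 - <<'E'
from h import *
red('wrist','w10');knob('w10');tip()
E
```

```text
wrist 32 [  1.3 178.8  18.9]
knob 1257 [ -8.1 250.2  42.5] [ 11.7 269.3  57.6] [  1.9 261.4  53. ]
teal 2839 [[-22.4, 146.5, 4.8], [10.9, 238.2, 6.8], [26.1, 262.7, 43.2]]
t 8.98 tcp [607.9  77.8  61.7] tip cr [-1.00e-01  2.39e+02  3.73e+01] F [ -2.3 -20.5  -0.2]
```

>>> jog_arm:
  deltas:
    - {"xyz":[0,-1.6,0],"rot":[0,0,0],"gripper":0}
    - {"xyz":[-0.3,-1.8,0.5],"rot":[0,0,0],"gripper":0}
    - {"xyz":[-2,-1.8,3.5],"rot":[0,0,0],"gripper":0}
    - {"xyz":[-4,-1.8,6.9],"rot":[0,0,0],"gripper":0}
    - {"xyz":[-5,-2.8,10],"rot":[0,0,0],"gripper":0}

```text
time: 9.4
position: [557.2, 58.3, 164.2]
tool_rot: [[-0.002, 0.865, 0.501], [1.0, 0.001, 0.003], [0.002, 0.501, -0.865]]
force: [0.7, 0.1, 1.1]
opening: 0.7
grip_force: 0.0
```

```bash
sed -i 's/-161,/-162,/' h.py; python3 - <<'E'
from h import *
from scipy.spatial.transform import Rotation as Ro
red('scene','scene11');knob('scene11');tip();s=manip.state()
print(s['position'].round(1),s['tool_rot'].round(3).tolist())
Rt=(Ro.from_euler('z',-30.6,degrees=True)).as_matrix()@np.array([[0,1,0],[1,0,0],[0,0,-1.]])
print('rot',Ro.from_matrix(Rt@s['tool_rot'].T).as_rotvec().round(4))
c=np.array([494.6,-357,0])
for f in('scene0','side0'):
    P=cloud(load(f)).reshape(-1,3);L=(P-c)@Rt[:,:2]
    k=(P[:,2]>30)&(P[:,2]<170)
    L=L[k];Z=P[k,2]
    for nm,m in(('finger',(abs(L[:,0])<15)&(abs(L[:,1])>31)&(abs(L[:,1])<65)),('body',(abs(L[:,0])<45)&(abs(L[:,1])<95)&(Z>115))):
        print(f,nm,m.sum(),np.c_[L[m],Z[m]][:6].round(0).tolist())
    m=(abs(L[:,0])<40)&(abs(L[:,1])<40)&(Z>60);q=np.c_[L[m],Z[m]];print(np.percentile(q,[2,98],axis=0).round(1).tolist())
E
```

```text
scene 4 [  5.6 171.9  21.3]
knob 47 [ -5.8 202.   40. ] [ 11.8 265.8  59.1] [  5.4 254.1  49.1]
teal 235 [[12.7, 138.8, 3.7], [25.2, 150.5, 21.9], [29.6, 265.0, 93.7]]
t 9.45 tcp [561.1  56.5 174.7] tip cr [ 15.6 218.5 158.5] F [ 1.9 -1.   5. ]
[561.1  56.5 174.7] [[-0.002, 0.857, 0.515], [1.0, 0.001, 0.001], [0.0, 0.515, -0.857]]
rot [ 0.1437  0.5279 -0.5223]
scene0 finger 0 []
scene0 body 0 []
[[-12.3, -26.9, 61.8], [16.8, 27.9, 103.0]]
side0 finger 0 []
side0 body 0 []
[[-17.1, -27.7, 61.5], [13.0, 26.3, 103.1]]
```

>>> jog_arm:
  deltas:
    - {"xyz":[-0.4,-2.7,1],"rot":[0.0093,0.034,-0.0348],"gripper":0.2}
    - {"xyz":[-0.8,-5.4,1.8],"rot":[0.0187,0.0681,-0.0696],"gripper":0.85}
    - {"xyz":[-1.2,-8.1,2.6],"rot":[0.028,0.1022,-0.1044],"gripper":0.85}
    - {"xyz":[-1.6,-10.8,3.2],"rot":[0.0374,0.1362,-0.1392],"gripper":0.85}
    - {"xyz":[-2,-13.5,3.8],"rot":[0.0467,0.1703,-0.174],"gripper":0.85}

```text
time: 9.87
position: [539.2, -79.0, 202.7]
tool_rot: [[0.176, 0.922, 0.346], [0.984, -0.177, -0.031], [0.033, 0.346, -0.938]]
force: [1.4, 0.4, -0.0]
opening: 30.4
grip_force: 0.0
```

>>> jog_arm:
  deltas:
    - {"xyz":[-0.4,-2.8,0],"rot":[0.0093,0.034,-0.0348],"gripper":0.85}
    - {"xyz":[-0.8,-5.6,0],"rot":[0.0187,0.0681,-0.0696],"gripper":0.85}
    - {"xyz":[-1.3,-8.4,0],"rot":[0.028,0.1022,-0.1044],"gripper":0.85}
    - {"xyz":[-1.7,-11.1,0],"rot":[0.0374,0.1362,-0.1392],"gripper":0.85}
    - {"xyz":[-2.1,-13.9,0],"rot":[0.0467,0.1703,-0.174],"gripper":0.85}

```text
time: 10.28
position: [518.4, -218.4, 201.8]
tool_rot: [[0.35, 0.92, 0.175], [0.936, -0.35, -0.032], [0.032, 0.175, -0.984]]
force: [0.3, -1.2, -0.1]
opening: 63.8
grip_force: 0.0
```

>>> jog_arm:
  deltas:
    - {"xyz":[-0.6,-3.8,0],"rot":[0.0117,0.0426,-0.0435],"gripper":0.85}
    - {"xyz":[-1.1,-7.6,0],"rot":[0.0234,0.0851,-0.087],"gripper":0.85}
    - {"xyz":[-1.7,-11.4,0],"rot":[0.035,0.1277,-0.1305],"gripper":0.85}
    - {"xyz":[-2.2,-13.9,0],"rot":[0.0467,0.1703,-0.174],"gripper":0.85}
    - {"xyz":[-2.2,-13.9,0],"rot":[0.0467,0.1703,-0.174],"gripper":0.85}

```text
time: 10.7
position: [496.1, -361.4, 198.8]
tool_rot: [[0.514, 0.858, -0.0], [0.858, -0.514, -0.001], [-0.001, 0.0, -1.0]]
force: [0.0, 1.0, -0.5]
opening: 79.8
grip_force: 0.0
```

```bash
python3 - <<'E'
from h import *
from scipy.spatial.transform import Rotation as Ro
snap('wrist','w12a');snap('wrist','w12');s=manip.state()
Rt=(Ro.from_euler('z',-30.6,degrees=True)).as_matrix()@np.array([[0,1,0],[1,0,0],[0,0,-1.]])
print(s['position'].round(1),s['opening'],'rot left',Ro.from_matrix(Rt@s['tool_rot'].T).as_rotvec().round(4),s['joints'].round(0))
z=load('w12');C=cloud(z);p=z['p'].astype(int)
m=(p[...,0]>150)&(p[...,0]>p[...,1]+70)&(C[...,2]>94)&(C[...,2]<108)&(abs(C[...,0]-495)<60)&(abs(C[...,1]+357)<60)
P=C[m];print(m.sum(),P.mean(0).round(1),cv2.minAreaRect(P[:,:2].astype(np.float32)))
E
```

```text
[ 496.5 -357.   200. ] 80.06258594401024 rot left [-0.0008  0.0019  0.0002] [-41.  13.  69.   0.  98. -10.]
2079 [ 496.7 -354.    99.8] ((496.339111328125, -354.6854553222656), (29.831886291503906, 54.46916198730469), 62.21766662597656)
```

>>> jog_arm:
  deltas:
    - {"xyz":[0,0.24,-3.5],"rot":[0,0,0.035],"gripper":0.85}
    - {"xyz":[0,0.24,-7],"rot":[0,0,0.035],"gripper":0.85}
    - {"xyz":[0,0.24,-10.5],"rot":[0,0,0.035],"gripper":0.85}
    - {"xyz":[0,0.24,-14],"rot":[0,0,0.035],"gripper":0.85}
    - {"xyz":[0,0.24,-16.4],"rot":[0,0,0.035],"gripper":0.85}

```text
time: 11.22
position: [495.2, -351.0, 34.1]
tool_rot: [[0.476, 0.879, 0.0], [0.879, -0.476, 0.002], [0.002, -0.001, -1.0]]
force: [-0.5, 0.1, -0.1]
opening: 79.9
grip_force: 0.0
```

>>> jog_arm:
  deltas:
    - {"xyz":[0,0,0],"rot":[0,0,0],"gripper":0.85}
    - {"xyz":[0,0,0],"rot":[0,0,0],"gripper":0.3}
    - {"xyz":[0,0,0],"rot":[0,0,0],"gripper":0.3}
    - {"xyz":[0,0,0],"rot":[0,0,0],"gripper":0.3}
    - {"xyz":[0,0,0],"rot":[0,0,0],"gripper":0.3}

```text
time: 11.63
position: [497.1, -355.2, 39.8]
tool_rot: [[0.478, 0.878, 0.005], [0.878, -0.478, -0.004], [-0.001, 0.006, -1.0]]
force: [-0.6, 0.1, -0.2]
opening: 56.4
grip_force: 0.5
```

```bash
python3 - <<'E'
from h import *
for n in('scene','wrist'):snap(n,n+'13')
s=manip.state();print(s['time'],s['position'].round(1),s['opening'],s['grip_force'],s['force'].round(1),s['tool_rot'].round(3).tolist())
o=np.hstack([cv2.resize(load('scene13')['p'][140:220,100:180],(400,400)),cv2.resize(load('wrist13')['p'][150:384,140:374],(400,400))])
cv2.imwrite('pics/g.png',o[...,::-1])
E
```

```text
11.7333 [ 496.8 -355.1   39.5] 54.55283891237174 29.973370134830475 [-0.5  1.7  6.3] [[0.478, 0.878, 0.004], [0.878, -0.478, -0.003], [-0.001, 0.005, -1.0]]
```

View pics/g.png

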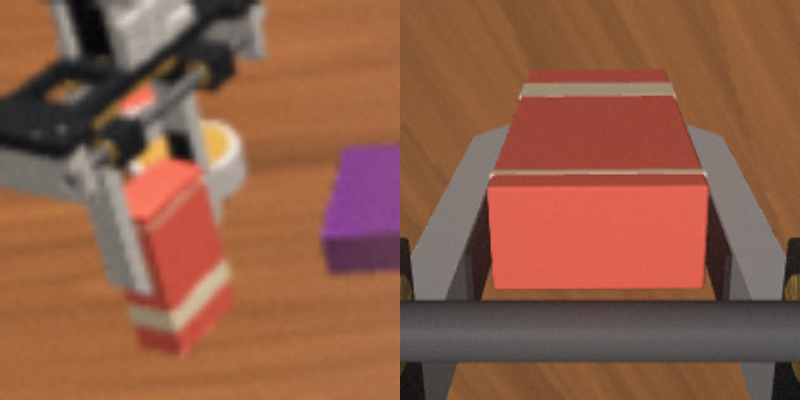

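>>> jog_arm:
  deltas:
    - {"xyz":[0,0,2.5],"rot":[0,0,0],"gripper":0.3}
    - {"xyz":[0,0,6.5],"rot":[0,0,0],"gripper":0.3}
    - {"xyz":[0,0,10.5],"rot":[0,0,0],"gripper":0.3}
    - {"xyz":[0,0,14.5],"rot":[0,0,0],"gripper":0.3}
    - {"xyz":[0,0,18.5],"rot":[0,0,0],"gripper":0.3}

```text
time: 12.15
position: [495.3, -354.2, 223.7]
tool_rot: [[0.479, 0.878, 0.001], [0.878, -0.479, -0.001], [-0.0, 0.001, -1.0]]
force: [0.8, -1.2, -2.7]
opening: 54.9
grip_force: 30.0
```

>>> jog_arm:
  deltas:
    - {"xyz":[0.3,2,0],"rot":[-0.0087,-0.0342,0.0325],"gripper":0.3}
    - {"xyz":[0.6,4,0],"rot":[-0.0174,-0.0684,0.065],"gripper":0.3}
    - {"xyz":[0.9,6.1,0],"rot":[-0.0261,-0.1025,0.0976],"gripper":0.3}
    - {"xyz":[1.2,8.2,0],"rot":[-0.0348,-0.1367,0.1301],"gripper":0.3}
    - {"xyz":[1.5,10.2,0],"rot":[-0.0435,-0.1709,0.1626],"gripper":0.3}

```text
time: 12.57
position: [510.6, -251.4, 222.1]
tool_rot: [[0.326, 0.929, 0.176], [0.945, -0.326, -0.03], [0.029, 0.176, -0.984]]
force: [0.1, 1.2, -1.3]
opening: 54.8
grip_force: 30.0
```

>>> jog_arm:
  deltas:
    - {"xyz":[0.3,2,0],"rot":[-0.0087,-0.0342,0.0325],"gripper":0.3}
    - {"xyz":[0.6,4,0],"rot":[-0.0174,-0.0684,0.065],"gripper":0.3}
    - {"xyz":[0.9,6.1,0],"rot":[-0.0261,-0.1025,0.0976],"gripper":0.3}
    - {"xyz":[1.2,8.2,0],"rot":[-0.0348,-0.1367,0.1301],"gripper":0.3}
    - {"xyz":[1.5,10.2,0],"rot":[-0.0435,-0.1709,0.1626],"gripper":0.3}

```text
time: 12.98
position: [525.4, -149.3, 222.0]
tool_rot: [[0.163, 0.924, 0.345], [0.986, -0.163, -0.029], [0.029, 0.345, -0.938]]
force: [0.5, 0.4, -0.6]
opening: 54.7
grip_force: 30.0
```

>>> jog_arm:
  deltas:
    - {"xyz":[0.3,2.5,0],"rot":[-0.0109,-0.0427,0.0407],"gripper":0.3}
    - {"xyz":[0.7,5.1,0],"rot":[-0.0218,-0.0855,0.0813],"gripper":0.3}
    - {"xyz":[1,7.7,0],"rot":[-0.0326,-0.1282,0.122],"gripper":0.3}
    - {"xyz":[1.4,10.26,0],"rot":[-0.0435,-0.1709,0.1626],"gripper":0.3}
    - {"xyz":[1.4,10.26,-1],"rot":[-0.0435,-0.1709,0.1626],"gripper":0.3}

```text
time: 13.4
position: [539.3, -44.3, 213.5]
tool_rot: [[-0.005, 0.863, 0.505], [1.0, 0.004, 0.003], [0.001, 0.505, -0.863]]
force: [0.3, -0.0, -1.1]
opening: 54.8
grip_force: 30.0
```

>>> jog_arm:
  deltas:
    - {"xyz":[0,0,-1],"rot":[0,0,0],"gripper":0.3}
    - {"xyz":[0,0,-2],"rot":[0,0,0],"gripper":0.3}
    - {"xyz":[0,0,-2.5],"rot":[0,0,0],"gripper":0.3}
    - {"xyz":[0,0,-2.5],"rot":[0,0,0],"gripper":0.3}

```text
time: 13.73
position: [538.5, -48.5, 183.5]
tool_rot: [[0.001, 0.868, 0.496], [1.0, -0.001, 0.0], [0.001, 0.496, -0.868]]
force: [0.2, 0.7, -1.4]
opening: 54.7
grip_force: 30.0
```

```bash
cat >> h.py <<'E'
def loc(f):
    z=load(f);C=cloud(z)-O;return np.stack([C@XC,C[...,1],C@ZC],-1),z['p'].astype(int)
E
python3 - <<'E'
from h import *
for n in('scene','side','wrist'):snap(n,n+'14')
s=manip.state();print(s['time'],'pos cr',cr(s['position']),s['position'].round(1),s['opening'],s['grip_force'],s['tool_rot'].round(3).tolist())
for n in('scene14','side14','wrist14'):
    P,p=loc(n);m=(p[...,0]>p[...,1]+70)&(p[...,2]>25)&(abs(P[...,0])<60)&(P[...,1]>70)&(P[...,1]<160)&(P[...,2]>100)&(P[...,2]<260)
    if m.sum()>5: print(n,'coral',m.sum(),np.percentile(P[m],[2,50,98],axis=0).round(1).tolist())
    b=(p[...,0]>p[...,1]+8)
    g=(p[...,1]>p[...,0]+5)&(p[...,1]>p[...,2]+15)&(abs(P[...,0])<40)&(P[...,1]>-10)&(P[...,1]<140)&(P[...,2]>10)&(P[...,2]<110)
    if g.sum()>5: print(n,'green',g.sum(),np.percentile(P[g],[2,50,98],axis=0).round(1).tolist())
    te=(p[...,1]>p[...,0]+25)&(p[...,2]>p[...,1]-15)&(abs(P[...,0])<30)&(P[...,1]>100)&(P[...,1]<160)&(P[...,2]>40)&(P[...,2]<100)
    if te.sum()>5: print(n,'teal',te.sum(),np.percentile(P[te],[2,50,98],axis=0).round(1).tolist())
E
```

```text
13.8833 pos cr [  3.5 113.4 165.6] [539.9 -48.6 186.7] 54.95742745735029 29.96257781982422 [[0.001, 0.866, 0.501], [1.0, -0.001, -0.001], [-0.0, 0.501, -0.866]]
scene14 coral 212 [[24.0, 96.9, 127.3], [26.9, 107.7, 166.1], [30.1, 125.6, 220.6]]
scene14 green 454 [[23.5, 1.3, 11.3], [27.4, 60.4, 67.6], [30.9, 86.4, 101.1]]
scene14 teal 64 [[21.6, 139.0, 40.5], [26.9, 142.9, 61.3], [29.4, 150.7, 93.7]]
side14 coral 344 [[-25.0, 92.5, 129.8], [0.0, 95.7, 195.8], [29.1, 117.0, 227.4]]
side14 green 315 [[-25.4, -1.4, 21.2], [-0.8, 25.7, 99.4], [26.4, 138.0, 104.2]]
side14 teal 70 [[-25.9, 135.0, 40.3], [-14.4, 138.0, 54.8], [21.3, 142.0, 96.9]]
wrist14 coral 13421 [[-22.1, 99.3, 134.0], [4.0, 124.6, 224.4], [29.7, 127.7, 226.0]]
wrist14 green 65 [[-22.8, -0.3, 97.7], [5.0, 0.6, 99.0], [28.6, 2.1, 100.3]]
wrist14 teal 617 [[-22.2, 142.1, 42.8], [5.8, 145.8, 93.6], [28.2, 156.4, 95.2]]
```

>>> jog_arm:
  deltas:
    - {"xyz":[0.67,0,-0.77],"rot":[0,0,0],"gripper":0.3}
    - {"xyz":[1.67,0,-2.5],"rot":[0,0,0],"gripper":0.3}
    - {"xyz":[2.67,0,-4.23],"rot":[0,0,0],"gripper":0.3}
    - {"xyz":[3.42,0,-5.53],"rot":[0,0,0],"gripper":0.3}
    - {"xyz":[3.92,0,-6.4],"rot":[0,0,0],"gripper":0.3}

```text
time: 14.3
position: [579.0, -47.8, 120.3]
tool_rot: [[-0.0, 0.867, 0.499], [1.0, -0.0, 0.001], [0.0, 0.499, -0.867]]
force: [0.1, 0.4, -1.0]
opening: 55.1
grip_force: 30.0
```

>>> jog_arm:
  deltas:
    - {"xyz":[0.75,0,-1.3],"rot":[0,0,0],"gripper":0.3}
    - {"xyz":[1.5,0,-2.6],"rot":[0,0,0],"gripper":0.3}
    - {"xyz":[2,0,-3.46],"rot":[0,0,0],"gripper":0.3}
    - {"xyz":[2.25,0,-3.9],"rot":[0,0,0],"gripper":0.3}
    - {"xyz":[2.25,0,-3.9],"rot":[0,0,0],"gripper":0.3}

```text
time: 14.72
position: [601.0, -47.6, 82.1]
tool_rot: [[-0.001, 0.867, 0.499], [1.0, 0.0, 0.001], [0.001, 0.499, -0.867]]
force: [0.2, -0.0, -1.1]
opening: 54.7
grip_force: 30.0
```

```bash
cat >> h.py <<'E'
def coral(t):
    for n in('scene','side','wrist'):
        snap(n,n+t);P,p=loc(n+t);m=(p[...,0]>p[...,1]+70)&(p[...,2]>25)&(abs(P[...,0])<50)&(P[...,1]>70)&(P[...,1]<160)&(P[...,2]>25)&(P[...,2]<140)
        if m.sum()>5: print(n,'coral',m.sum(),np.percentile(P[m],[2,50,98],axis=0).round(1).tolist())
    s=manip.state();print(round(s['time'],2),'pos cr',cr(s['position']),s['position'].round(1),round(s['opening'],1),round(s['grip_force'],1),'F',s['force'].round(1))
E
python3 -c "
from h import *
coral('15')"
```

```text
scene coral 144 [[-19.3, 97.5, 39.4], [29.8, 105.1, 56.8], [33.1, 128.2, 107.1]]
side coral 111 [[-22.0, 94.1, 92.1], [-0.1, 99.3, 104.2], [33.4, 121.1, 109.7]]
wrist coral 11702 [[-19.5, 100.0, 63.1], [6.1, 122.1, 105.3], [32.3, 128.6, 106.8]]
14.87 pos cr [  5.9 114.1  46.2] [601.7 -47.9  84.5] 55.1 30.0 F [ 0.6 -0.6 -0.5]
```

>>> jog_arm:
  deltas:
    - {"xyz":[0.1,0,-0.26],"rot":[0,0,0],"gripper":0.3}
    - {"xyz":[0.17,0,-0.47],"rot":[0,0,0],"gripper":0.3}
    - {"xyz":[0.21,0,-0.62],"rot":[0,0,0],"gripper":0.3}
    - {"xyz":[0.23,0,-0.7],"rot":[0,0,0],"gripper":0.3}
    - {"xyz":[0.23,0,-0.7],"rot":[0,0,0],"gripper":0.3}

```text
time: 15.28
position: [603.4, -47.8, 77.6]
tool_rot: [[-0.001, 0.865, 0.501], [1.0, 0.001, -0.0], [-0.001, 0.501, -0.865]]
force: [-4.6, 0.5, 4.6]
opening: 54.7
grip_force: 30.0
```

```bash
python3 -c "
from h import *
coral('16')"
```

```text
scene coral 144 [[-2.1, 97.4, 34.8], [29.8, 104.6, 51.5], [33.1, 126.9, 101.7]]
side coral 98 [[-23.4, 93.7, 87.1], [-1.6, 101.6, 99.3], [32.1, 122.5, 104.8]]
wrist coral 11079 [[-21.2, 99.9, 64.4], [4.5, 121.1, 99.0], [30.7, 128.7, 100.4]]
15.43 pos cr [  3.9 114.2  39.3] [603.4 -47.8  77.6] 54.6 30.0 F [-4.7 -0.3  4.1]
```

>>> jog_arm:
  deltas:
    - {"xyz":[-0.17,0,-0.1],"rot":[0,0,0],"gripper":0.3}
    - {"xyz":[-0.17,0,-0.1],"rot":[0,0,0],"gripper":0.3}
    - {"xyz":[-0.17,0,-0.1],"rot":[0,0,0],"gripper":0.75}
    - {"xyz":[-0.17,0,-0.1],"rot":[0,0,0],"gripper":0.75}
    - {"xyz":[-0.17,0,-0.1],"rot":[0,0,0],"gripper":0.75}

```text
time: 15.85
position: [601.5, -47.7, 74.9]
tool_rot: [[-0.001, 0.866, 0.5], [1.0, 0.0, 0.0], [0.0, 0.5, -0.866]]
force: [0.3, -0.5, 0.7]
opening: 69.6
grip_force: 0.0
```

>>> jog_arm:
  deltas:
    - {"xyz":[0,0,0],"rot":[0,0,0],"gripper":0.75}
    - {"xyz":[-0.5,0,0.87],"rot":[0,0,0],"gripper":0.75}
    - {"xyz":[-2,0,3.46],"rot":[0,0,0],"gripper":0.75}
    - {"xyz":[-3.5,0,6.06],"rot":[0,0,0],"gripper":0.75}
    - {"xyz":[-4.5,0,7.8],"rot":[0,0,0],"gripper":0.75}

```text
time: 16.27
position: [556.5, -47.8, 156.4]
tool_rot: [[-0.001, 0.864, 0.503], [1.0, 0.001, -0.0], [-0.001, 0.503, -0.864]]
force: [-0.4, -0.3, 1.4]
opening: 70.3
grip_force: 0.0
```

```bash
python3 -c "
from h import *
coral('17')
red('scene','s17');knob('wrist17')"
```

```text
scene coral 260 [[20.9, 97.4, 38.2], [25.8, 111.9, 74.9], [29.5, 126.3, 104.0]]
side coral 207 [[-28.7, 94.9, 58.6], [-4.9, 108.6, 99.9], [25.8, 138.5, 105.2]]
wrist coral 4544 [[-27.0, 99.7, 42.0], [-0.5, 120.2, 99.9], [25.2, 128.3, 102.6]]
16.42 pos cr [  3.6 113.9 130.3] [557.6 -48.1 156.3] 70.2 0.0 F [-0.1  0.8 -0.4]
scene 5 [  7.6 169.9  22. ]
knob 95 [ -4.3 251.5  49.9] [ 10.5 255.4  56.9] [  3.7 253.4  54.1]
teal 5021 [[-22.5, 142.8, 4.6], [6.5, 209.5, 6.7], [25.7, 263.3, 94.7]]
```

>>> jog_arm:
  deltas:
    - {"xyz":[0,1.5,0],"rot":[0,0,0],"gripper":0}
    - {"xyz":[0,3,0],"rot":[0,0,0],"gripper":0}
    - {"xyz":[0,4.5,0],"rot":[0,0,0],"gripper":0}
    - {"xyz":[0,5.4,0],"rot":[0,0,0],"gripper":0}
    - {"xyz":[0,5.4,0],"rot":[0,0,0],"gripper":0}

```text
time: 16.88
position: [555.9, 8.1, 150.4]
tool_rot: [[-0.003, 0.868, 0.497], [1.0, 0.002, 0.002], [0.001, 0.497, -0.868]]
force: [0.3, 0.5, -0.5]
opening: 40.6
grip_force: 0.0
```

>>> jog_arm:
  deltas:
    - {"xyz":[0,0,0],"rot":[0,0,0],"gripper":0}
    - {"xyz":[0,0,0],"rot":[0,0,0],"gripper":0}
    - {"xyz":[1,0,-1.8],"rot":[0,0,0],"gripper":0}
    - {"xyz":[2.5,0,-4.5],"rot":[0,0,0],"gripper":0}
    - {"xyz":[3.5,0,-6.2],"rot":[0,0,0],"gripper":0}

```text
time: 17.3
position: [591.8, 5.4, 89.3]
tool_rot: [[0.001, 0.866, 0.499], [1.0, -0.001, -0.0], [-0.0, 0.499, -0.866]]
force: [-0.4, 0.1, -0.4]
opening: 7.1
grip_force: 0.0
```

>>> jog_arm:
  deltas:
    - {"xyz":[0.81,0,-1.58],"rot":[0,0,0],"gripper":0}
    - {"xyz":[0.81,-0.6,-1.58],"rot":[0,0,0],"gripper":0}
    - {"xyz":[0.81,-1.2,-1.58],"rot":[0,0,0],"gripper":0}
    - {"xyz":[0.81,-1.8,-1.58],"rot":[0,0,0],"gripper":0}
    - {"xyz":[0.81,-2.4,-1.58],"rot":[0,0,0],"gripper":0}

```text
time: 17.72
position: [599.8, -18.3, 76.5]
tool_rot: [[-0.0, 0.865, 0.501], [1.0, -0.0, 0.001], [0.001, 0.501, -0.865]]
force: [-0.3, 2.4, -3.1]
opening: 0.2
grip_force: 1.4
```

```bash
python3 -c "
from h import *
coral('18')
red('scene','s18');red('wrist','w18');knob('wrist18');knob('scene18');tip()"
```

```text
scene coral 271 [[19.9, 95.7, 38.3], [25.7, 110.2, 74.3], [29.3, 125.5, 103.8]]
side coral 178 [[-26.8, 90.6, 53.8], [-3.7, 105.2, 100.2], [26.6, 124.7, 104.7]]
wrist coral 377 [[-8.4, 95.6, 25.1], [1.8, 144.1, 26.5], [12.3, 147.6, 100.1]]
17.87 pos cr [  1.6 142.9  40.7] [600.7 -19.1  77.6] 0.6 0.0 F [ 0.1 -0.5  0. ]
scene 6 [  5.9 157.7  20.2]
wrist 1079 [  2.3 153.7  21.7]
knob 1255 [ -7.8 236.1  46.2] [ 12.3 254.1  58.6] [  2.4 244.8  54.1]
teal 8987 [[-22.2, 132.2, 4.7], [13.6, 194.9, 6.6], [28.3, 253.3, 82.6]]
knob 43 [ -2.6 190.5  38.6] [ 12.  252.2  57.9] [  6.6 241.9  48.4]
teal 200 [[9.1, 88.6, 4.0], [24.9, 139.2, 20.3], [29.3, 251.2, 91.7]]
t 17.97 tcp [600.7 -18.5  77.5] tip cr [  1.5 143.5  54.5] F [ 0.8 -0.4  0. ]
```

>>> jog_arm:
  deltas:
    - {"xyz":[0,-0.3,0],"rot":[0,0,0],"gripper":0}
    - {"xyz":[0,-0.6,0],"rot":[0,0,0],"gripper":0}
    - {"xyz":[0,-0.8,0],"rot":[0,0,0],"gripper":0}
    - {"xyz":[0,-0.8,0],"rot":[0,0,0],"gripper":0}

```text
time: 18.3
position: [600.6, -25.5, 76.8]
tool_rot: [[-0.001, 0.865, 0.502], [1.0, 0.0, 0.001], [0.001, 0.502, -0.865]]
force: [-1.1, 3.8, 2.5]
opening: 0.5
grip_force: 1.8
```

```bash
python3 -c "
from h import *
coral('19')
red('wrist','w19');knob('wrist19');tip()"
```

```text
scene coral 265 [[-6.9, 89.1, 36.0], [26.8, 103.2, 73.1], [30.5, 117.4, 102.2]]
side coral 85 [[-26.8, 89.3, 51.0], [-16.4, 102.3, 98.2], [26.5, 119.3, 105.4]]
wrist coral 381 [[-8.6, 90.3, 25.1], [1.5, 138.1, 26.5], [12.2, 141.8, 99.9]]
18.45 pos cr [  0.7 136.5  39.7] [600.5 -25.5  76.4] 0.4 1.8 F [0.9 3.1 2.4]
wrist 1114 [  2.  147.3  21.7]
knob 1265 [ -8.2 229.9  47.5] [ 11.8 248.4  58. ] [  2.3 238.8  54. ]
teal 9039 [[-22.3, 126.2, 4.6], [13.5, 188.3, 6.5], [28.1, 247.1, 82.2]]
t 18.5 tcp [600.4 -25.5  76.2] tip cr [  0.6 136.5  53.7] F [0.9 3.1 2.6]
```

>>> jog_arm:
  deltas:
    - {"xyz":[0,1,0],"rot":[0,0,0],"gripper":0}
    - {"xyz":[0,2.2,0],"rot":[0,0,0],"gripper":0}
    - {"xyz":[0,2.8,0],"rot":[0,0,0],"gripper":0}
    - {"xyz":[0,2.8,0],"rot":[0,0,0],"gripper":0}
    - {"xyz":[0,2.8,0],"rot":[0,0,0],"gripper":0}

```text
time: 18.92
position: [599.6, 2.1, 75.0]
tool_rot: [[-0.001, 0.866, 0.5], [1.0, 0.001, -0.0], [-0.001, 0.5, -0.866]]
force: [0.0, -1.2, -0.8]
opening: 0.7
grip_force: 0.0
```

>>> jog_arm:
  deltas:
    - {"xyz":[0.5,0,-0.7],"rot":[0,0,0],"gripper":0}
    - {"xyz":[0.9,0,-1.4],"rot":[0,0,0],"gripper":0}
    - {"xyz":[1.25,0,-1.9],"rot":[0,0,0],"gripper":0}
    - {"xyz":[1.25,0,-1.9],"rot":[0,0,0],"gripper":0}

```text
time: 19.25
position: [611.8, 1.9, 54.1]
tool_rot: [[0.0, 0.867, 0.497], [1.0, -0.0, 0.0], [0.0, 0.497, -0.867]]
force: [-0.2, 0.3, -0.3]
opening: 0.5
grip_force: 0.0
```

```bash
python3 -c "
from h import *
tip();snap('wrist','w20');knob('w20');P,p=loc('w20')
m=(abs(P[...,0]-2)<8)&(P[...,1]>150)&(P[...,1]<220)&(P[...,2]>25)&(P[...,2]<52)&(p.max(-1)-p.min(-1)<50);print('arm',m.sum(),P[m].min(0).round(),P[m].max(0).round(),np.median(P[m],0).round(1))"
```

```text
t 19.25 tcp [611.8   1.9  54.1] tip cr [ -0.6 163.9  28.8] F [-0.2  0.3 -0.3]
knob 1563 [ -8.1 228.2  45.5] [ 12.2 248.4  58.4] [  2.2 239.6  53.8]
teal 7950 [[-22.3, 126.5, 4.6], [11.8, 200.7, 6.4], [26.3, 247.8, 83.0]]
arm 902 [ -6. 171.  25.] [ 10. 190.  52.] [  2.1 173.2  43. ]
```

>>> jog_arm:
  deltas:
    - {"xyz":[0.1,0.7,0],"rot":[0,0,0],"gripper":0}
    - {"xyz":[0.15,1.4,0],"rot":[0,0,0],"gripper":0}
    - {"xyz":[0.2,2.1,0],"rot":[0,0,0],"gripper":0}
    - {"xyz":[0.2,2.8,0],"rot":[0,0,0],"gripper":0}
    - {"xyz":[0.2,3.3,0],"rot":[0,0,0],"gripper":0}

```text
time: 19.72
position: [614.5, 36.6, 57.1]
tool_rot: [[-0.001, 0.865, 0.501], [1.0, 0.001, 0.001], [0.0, 0.501, -0.865]]
force: [-1.1, -0.2, 0.0]
opening: 0.4
grip_force: 0.0
```

>>> jog_arm:
  deltas:
    - {"xyz":[0,0,0],"rot":[0,0,0],"gripper":0}
    - {"xyz":[0,0,0],"rot":[0,0,0],"gripper":0}
    - {"xyz":[-0.5,0,0.87],"rot":[0,0,0],"gripper":0}
    - {"xyz":[-2,0,3.46],"rot":[0,0,0],"gripper":0}
    - {"xyz":[-4,0,6.9],"rot":[0,0,0],"gripper":0}

```text
time: 20.13
position: [571.9, 35.0, 122.7]
tool_rot: [[0.0, 0.869, 0.494], [1.0, -0.0, 0.0], [0.0, 0.494, -0.869]]
force: [0.3, 0.1, 0.1]
opening: 0.5
grip_force: 0.0
```

```bash
python3 -c "
from h import *
red('wrist','w21a');coral('21')
red('wrist','w21');red('scene','s21');red('side','d21');knob('w21');tip()
z=load('scene21');o=cv2.resize(z['p'][155:245,185:325],(800,514),interpolation=cv2.INTER_CUBIC);cv2.imwrite('pics/f.png',o[...,::-1])"
```

```text
wrist 0 
scene coral 265 [[-6.3, 89.2, 36.2], [27.0, 103.3, 73.2], [30.7, 117.4, 102.1]]
side coral 96 [[-26.7, 90.1, 51.2], [-13.1, 102.2, 98.8], [26.6, 121.2, 104.1]]
wrist coral 78 [[6.4, 90.5, 97.9], [8.1, 96.0, 99.2], [9.8, 101.3, 100.1]]
20.33 pos cr [  4.7 196.9  97.6] [575.   34.9 128.5] 0.5 0.0 F [-0.2  0.3 -0.2]
wrist 58 [  0.3 174.5  27.4]
scene 15 [  7.2 172.   46.6]
side 18 [1.000e-01 1.699e+02 4.890e+01]
knob 631 [ -8.4 229.5  45. ] [ 11.2 248.5  58. ] [  1.7 240.1  53.5]
teal 3415 [[-22.7, 131.9, 4.5], [-9.4, 205.9, 6.5], [25.0, 248.3, 46.9]]
t 20.48 tcp [573.6  35.1 124. ] tip cr [  1.3 197.1 108.4] F [0.9 0.8 0.1]
```

View pics/f.png

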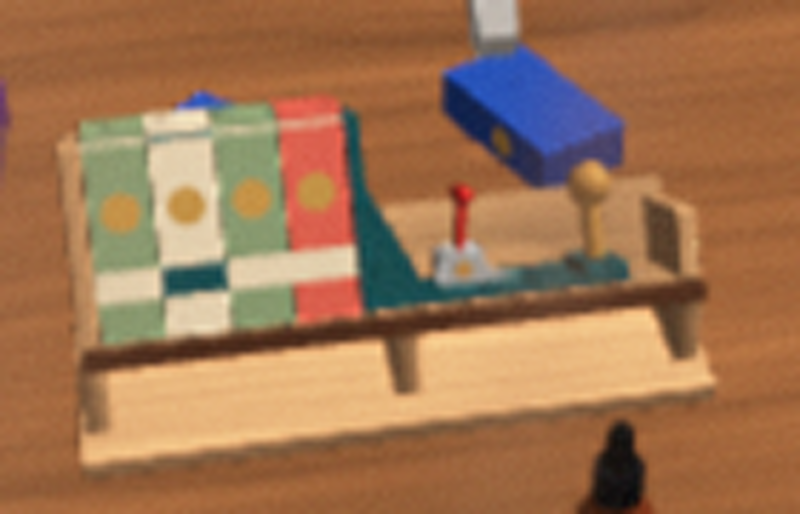

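```bash
python3 -c "
from workcell import manip
print(manip.close_job())"
```

```text
the job is handed in; nothing more can be done
None
```

The job is handed in: the coral carton stands in the row, the bookend is snug against it and the pawl is down on the toothed bar. The last pictures confirm this, though no verdict was returned. The fingertips turned out to sit about 36 mm behind their stated place ahead of the reported TCP, so my first two pawl pushes passed over the tab, and I corrected for it after that.

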